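Park the meter and slide the board home

TASK

The red multimeter is lying where the circuit board has to go: lay it on the narrow yellow sloped stand, centred, display facing up and display end at the top of the slope, its lower end at the lip; set it down and let go, do not drop it. Then slide the black carrier with the circuit board along the blue mat, without lifting or tipping it, fully home into the inner corner of the L-shaped metal stop, with its long side flush against the long rail and its short side flush against the short rail. Leave the other things on the bench where they are.

Things in the scene. Friction and masses are not known exactly. Their poses are not given: they have to be found in the camera images.
- meter: red compact multimeter, a rounded box 125 x 62 x 30 mm (length x, width y, height z; the dial adds 4 mm), 0.26 kg, lying display up on the mat inside the L-shaped stop. Origin: centre of its underside. x points along its length to the display end, z out of the display face.
- meter_display_end (a point): point at the middle of the meter's display end, 62.5 mm from its origin along its x, 15 mm above its underside
- stand: fixed meter stand on the table, left: dark base 135 x 90 mm, yellow cradle plate 132 mm long, only 50 mm wide, sloping up along the stand's +x at 25 degrees (0.436 rad) from level; its upper face is 30 mm above the table at the low end, 86 mm at the high end. A lip across the low (-x) end rises 12 mm off the slope. Origin: centre of the base underside; z up.
- stand_rest (a point): point on the cradle's upper face, 66.5 mm up the slope from the lip, mid-width: the underside centre of the meter belongs here (its lower end is then 4 mm from the lip); 58 mm above the table
- carrier: black board carrier with a blue circuit board, 120 (x) x 160 (y) mm, frame 24 mm high, board and chips rise to 30 mm, about 0.35 kg, loose on the mat. Origin: centre of its underside. x along its short sides, y along its long sides, z up.
- stop: fixed L-shaped metal stop on the mat, rails 12 mm thick, 18 mm high. Origin: inner corner, at the mat surface. Long rail: 300 mm along the stop's -y, inner face at x = 0, far side; short rail: 160 mm along -x, inner face at y = 0, left side. The carrier belongs at x = -60 mm, y = -80 mm in the stop's frame, axes parallel.
- mat: fixed blue repair mat, 440 x 635 mm, 3 mm thick: its top, on which meter, carrier and stop lie, is 3 mm above the table. Origin: centre of its underside.
- solder_spool: bystander, not to be moved: green solder spool standing on end, 52 mm across, 40 mm high. Origin: on it, centre of the underside
- flux_jar: bystander, not to be moved: amber jar with a black cap, 48 mm across, 50 mm high. Origin: on it, centre of the underside
- parts_dish: bystander, not to be moved: small steel dish, 72 mm across, 24 mm high. Origin: on it, centre of the underside
- spray_can: bystander, not to be moved: blue spray can with a red cap, 52 mm across, 170 mm high. Origin: on it, centre of the underside
- esd_brush: bystander, not to be moved: black brush, 150 mm long, lying on the mat near the robot. Origin: on it
- screw_box: bystander, not to be moved: clear open screw box with compartments, 90 x 140 x 35 mm. Origin: on it, centre of the underside
Mind the look-alikes: they are no part of the job. Leave any orange look-alike of the meter alone.

How it is judged:
By the outcome, as a careful person would: the job done as asked, in the order asked, and still so for the second after the job is handed in, with the robot touching nothing.
It also fails if it takes over 72 s, if anything falls off the work surface, if the arm or the gripper's body presses on something with over 40 N, if the wrist force passes 120 N, or if a joint passes its speed limit or range.

ROBOT

A 6-joint arm with a two-finger parallel gripper is mounted at the origin on the work surface. World frame = base frame: x ahead of the robot, y to its left, z up, the work surface at z = 0. Lengths are in mm, angles in rad, forces in N, time in s.
With the tool pointing down it reaches from about 350 to 775 mm from the base axis. Payload 7.3 kg.
Tool frame: the origin (TCP) lies at the very end of the fingers, on their centre line; the grasp point (between the pads) lies 19 mm behind it; z points along the fingers, y is the line along which they close (so a half turn about z gives the same grasp; the last joint's range is limited). The gripper opens to 92 mm and grips with 3 to 60 N. Pads are 19 mm wide; open, the fingers measure 130 mm over their backs; the gripper's body (75 mm by 190 mm) begins 47 mm behind the grasp point.
Start: joints at [1.021, 0.342, 1.524, -0, 1.275, -0.146], TCP at [206.268, 482.802, 226.741] pointing down, gripper open.
Joint ranges: [-2.53, 2.53], [-0.77, 2.02], [0.04, 2.7], [-1, 4.14], [0.28, 2.66], [-3.11, 3.11]. Speed limits (rad/s): [2.57, 2.57, 3.14, 3.14, 3.14, 3.14].

INTERFACE

Orientations are given as [roll, pitch, yaw] about the fixed x, y, z axes, in that order (R = Rz(yaw) Ry(pitch) Rx(roll)).
In Python, from plant import bot gives the robot as it stands.
- The arm moves only by the tool send_rows, never from a script. Its argument "rows" is a list of rows, each an object of numbers: "x", "y", "z": the shift along the tool's x, y, z in units of 0.2 m (1.0 is 0.2 m); "ax", "ay", "az": the turn, a rotation vector about the tool's x, y, z in units of 60 degrees (1.0 is 60 degrees); "jaw": the opening, from -1 (shut) to 1 (fully open), so that 0 is half open. In form: [{"x": .., "y": .., "z": .., "ax": .., "ay": .., "az": .., "jaw": ..}, ...]. A call has exactly 10 rows; each row is the pose to reach, as a shift and turn from the pose commanded when the call began, along the tool's axes at that moment; what a row does not reach only later rows make up. A row lasts 1/8 s, in which the tool goes at most 62.5 mm and 10.7 degrees, less where a joint would pass 70% of its speed; a pose out of reach is approached as far as the arm can. A call with a number of a shift or a turn outside -1 to 1 is refused whole. A call with a gripper value outside its range is refused whole. The fingers move at their own pace and stop on an object; the grip force is fixed at half the most. Time passes only in rows, so rows that repeat a pose let the fingers close, or fill a call up. It gives the time, the measured TCP pose, the force, the opening and the grip force at its end, in the units of the state.
- bot.get_obs(): the state, without advancing time (a new reading comes with each control period).
- bot.capture(name): name is "scene" or "top" or "wrist"; returns (picture, depth): 400x640x3 uint8, red, green, blue; 400x640 float32, mm along the optical axis (not along the pixel's ray), 0 where there is no reading.
- bot.camera_model(name): a dict with "vertical_fov" (degrees; the focal length in pixels is half the picture's height over the tangent of half this angle, whatever the lens; pixels are square), "cx", "cy" (the principal point, pixels), "R" (3x3) and "t" (3): a world point X has camera coordinates R X + t; the wrist camera has in their place "T_tool_cam" (4x4, takes a point from camera to tool coordinates, whose origin is the TCP and whose axes are the flange's). Camera axes: x right, y down, z forward; pixel columns grow to the right and rows downward; lengths in mm; the calibration is good to about 2 mm. The wrist camera is an equidistant fisheye: a pixel r from the principal point sees the ray r / f radians off the axis. A picture is of the moment at which its call begins: read the wrist's pose just before it. camera_model takes no time and is no camera call.
- bot.close_job(): hands the job in; it is judged then, once.
The state is a dict: "time": time; "joint_positions": joint angles; "dq": joint speeds; "tau": joint torques, N m; "tool_pos": TCP position; "tcp_rot": TCP orientation; "contact_force": force on the tool from outside, world axes, zero at the start; "moment": the same for the moment, N m; "grip_width": finger opening in mm; "finger_force": force on a finger pad.
Only numpy, scipy, OpenCV 4.12 (cv2) and the standard library are available. Lean on these libraries where they do the work, as an engineer would, in place of code of your own. Each camera call takes 0.05 s, during which the arm holds its last target. There are 200 camera calls.

## Working session

There is one attempt and no reset: what is moved stays moved. The work goes in short steps, Python scripts to look and compute and a tool call to move; the robot and the scene stay as the last step left them, time stands still between calls to the robot, and variables do not carry over. Pictures are saved under pics/ and viewed, at most 13 in all, crops included, and the job is handed in when it is done.

Besides the shell and the picture viewer there is one more tool, called in YAML: its name, and indented under it one key for each argument. send_rows: Moves the arm, as the interface text tells. Its arguments: {"type":"object","properties":{"rows":{"type":"array","items":{"type":"object","properties":{"x":{"type":"number","minimum":-1,"maximum":1},"y":{"type":"number","minimum":-1,"maximum":1},"z":{"type":"number","minimum":-1,"maximum":1},"ax":{"type":"number","minimum":-1,"maximum":1},"ay":{"type":"number","minimum":-1,"maximum":1},"az":{"type":"number","minimum":-1,"maximum":1},"jaw":{"type":"number"}}}}},"required":["rows"]}

```bash
mkdir -p pics; ls; python3 - <<'E'
from plant import bot
import cv2,numpy as np
for n in("top","scene"):
    p,d=bot.capture(n); cv2.imwrite(f"pics/{n}0.png",p[:,:,::-1]); np.savez(f"{n}0.npz",p=p,d=d)
    m=bot.camera_model(n); print(n,{k:np.round(v,4).tolist() for k,v in m.items()})
o=bot.get_obs(); print(o)
print(bot.camera_model("wrist"))
E
```

```text
pics
top {'vertical_fov': 50.1434, 'cx': 318.8, 'cy': 197.2429, 'R': [[-0.0109, -0.9999, 0.0066], [-0.9826, 0.0095, -0.1852], [0.1852, -0.0085, -0.9827]], 't': [-49.3038, 513.0429, 1204.0343]}
scene {'vertical_fov': 45.4314, 'cx': 323.6311, 'cy': 203.5122, 'R': [[-0.7862, 0.6179, -0.0095], [0.5157, 0.6475, -0.5611], [-0.3405, -0.446, -0.8277]], 't': [423.1348, -196.272, 1703.4603]}
{'time': 0.1, 'joint_positions': array([ 1.02101436e+00,  3.42645286e-01,  1.52489366e+00, -6.47405259e-06,
        1.27539019e+00, -1.46003259e-01]), 'dq': array([ 0.00079242, -0.0007007 , -0.00217502,  0.00054006, -0.00207901,
        0.00071943]), 'tau': array([ 1.79900504e-03, -4.32005239e+01, -2.44696033e+01,  7.20361085e-02,
        5.25791163e-02, -5.23293409e-05]), 'tool_pos': array([206.06972861, 482.48873093, 226.12819811]), 'tcp_rot': array([-3.14026950e+00, -1.88312238e-04,  2.73781571e+00]), 'contact_force': array([ 0.44079183, -0.1677219 ,  0.69866544]), 'moment': array([-0.01784811, -0.0034185 ,  0.01205724]), 'finger_force': 0.0, 'grip_width': 92.08317509533705}
{'vertical_fov': 65.70646984690485, 'cx': 314.96432080422255, 'cy': 201.63815997939113, 'T_tool_cam': array([[ 4.77841579e-04, -9.61877590e-01, -2.73479934e-01,
         7.27949871e+01],
       [ 9.99999855e-01,  5.28012518e-04, -1.09850465e-04,
         2.25677633e-01],
       [ 2.50063529e-04, -2.73479842e-01,  9.61877702e-01,
        -1.57132935e+02],
       [ 0.00000000e+00,  0.00000000e+00,  0.00000000e+00,
         1.00000000e+00]])}
```

View pics/top0.png

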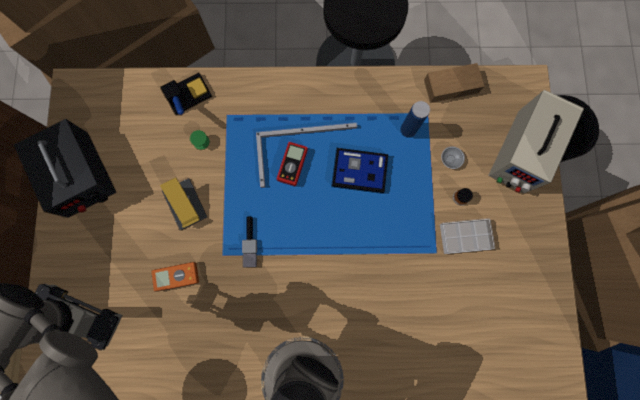

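View pics/scene0.png

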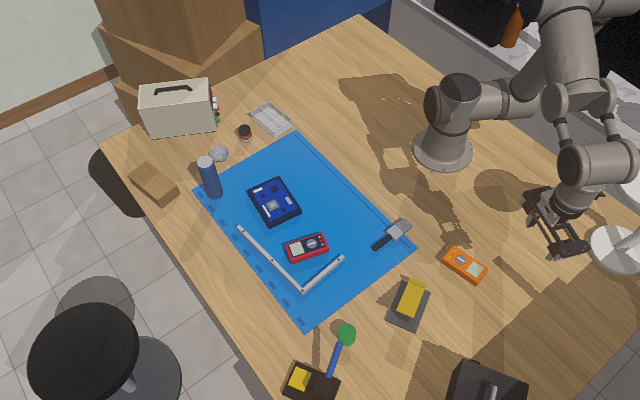

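Top view: the red meter is at (292,164) with its display end up (far side). Things it could be confused with are the orange meter at (175,276), the red cap or spray can at (418,108), and the red knobs on the power supplies at (85,208) and (515,183). I choose (292,164), which is red and lies inside the stop. The stand's yellow plate is at (180,203); a yellow-topped box at (188,92) is a look-alike. The carrier is at (360,170) and the stop corner at about (260,134).

```bash
cat > h.py <<'E'
import numpy as np,cv2
from scipy.spatial.transform import Rotation as Ro
from plant import bot
def f_of(m): return 200/np.tan(np.radians(m["vertical_fov"])/2)
def rays(n,uv,obs=None):
    """world origin, ray dirs with camera z=1"""
    m=bot.camera_model(n); uv=np.atleast_2d(uv).astype(float); f=f_of(m)
    q=(uv-[m["cx"],m["cy"]])/f
    if n=="wrist":
        r=np.linalg.norm(q,axis=1,keepdims=True); q=q*np.tan(r)/np.maximum(r,1e-9)
        T=m["T_tool_cam"]; Rt=Ro.from_euler("xyz",obs["tcp_rot"]).as_matrix()
        R=Rt@T[:3,:3]; o=Rt@T[:3,3]+obs["tool_pos"]
    else: R=m["R"].T; o=-R@m["t"]
    return o,np.c_[q,np.ones(len(q))]@R.T
def plane(n,uv,z,obs=None):
    o,d=rays(n,uv,obs); return o+d*((z-o[2])/d[:,2])[:,None]
def deep(n,uv,dep,obs=None):
    o,d=rays(n,uv,obs); u=np.atleast_2d(uv).astype(int); return o+d*dep[u[:,1],u[:,0]][:,None]
def mask(p,lo,hi,box):
    h=cv2.cvtColor(p,cv2.COLOR_RGB2HSV); m=cv2.inRange(h,np.array(lo),np.array(hi)); k=np.zeros_like(m); x0,y0,x1,y1=box; k[y0:y1,x0:x1]=m[y0:y1,x0:x1]; return k
def pts(m): y,x=np.nonzero(m); return np.c_[x,y]
def rect(P):
    """min-area rectangle of xy points: centre, size(long first), angle of long axis deg"""
    (c,s,a)=cv2.minAreaRect(P[:,:2].astype(np.float32))
    if s[0]<s[1]: s=s[::-1]; a+=90
    return np.round(c,1),np.round(s,1),round((a+90)%180-90,2)
E
python3 - <<'E'
from h import *
z=np.load("top0.npz");p,d=z["p"],z["d"]
def big(m):
    c=max(cv2.findContours(m,cv2.RETR_EXTERNAL,cv2.CHAIN_APPROX_NONE)[0],key=cv2.contourArea); k=np.zeros_like(m); cv2.drawContours(k,[c],-1,255,-1); return k
M=big(mask(p,(0,120,60),(8,255,255),(265,135,320,195))|mask(p,(172,120,60),(180,255,255),(265,135,320,195)))
P=deep("top",pts(M),d); print("meter z",np.percentile(P[:,2],[5,50,95]),"at z30",rect(plane("top",pts(M),25)))
Y=big(mask(p,(18,100,50),(32,255,255),(150,170,215,235))); P=deep("top",pts(Y),d); P=P[P[:,2]>15]
print("yellow",len(P),np.percentile(P[:,2],[2,50,98]),rect(P)); A=np.c_[P[:,:2],np.ones(len(P))]; g=np.linalg.lstsq(A,P[:,2],rcond=None)[0]; print("grad",g,"dir",np.degrees(np.arctan2(g[1],g[0])),"slope",np.degrees(np.arctan(np.hypot(*g[:2]))), P.mean(0))
# height map above mat
u,v=np.meshgrid(np.arange(215,445),np.arange(100,270)); uv=np.c_[u.ravel(),v.ravel()]; P=deep("top",uv,d)
def reg(b,zl,zh): 
    x0,y0,x1,y1=b; s=(uv[:,0]>=x0)&(uv[:,0]<x1)&(uv[:,1]>=y0)&(uv[:,1]<y1)&(P[:,2]>zl)&(P[:,2]<zh); return P[s]
print("carrier",rect(reg((325,138,398,200),16,45)))
print("meter d",rect(reg((270,135,315,192),16,50)))
L=reg((270,115,350,140),14,30);print("long rail",len(L),rect(L));S=reg((254,140,270,190),14,30);print("short",len(S),rect(S))
print("mat z",np.median(reg((235,200,420,240),-20,20)[:,2]))
s=np.load("scene0.npz"); 
c=cv2.resize(p[85:250,150:400],None,fx=3,fy=3,interpolation=cv2.INTER_CUBIC);cv2.imwrite("pics/crop0.png",c[:,:,::-1])
E
```

```text
meter z [27.58901075 33.07848476 37.79891455] at z30 (array([622.7,  25.4]), array([125.4,  61.7]), -17.64)
yellow 865 [28.46175237 55.40735143 84.52415558] (array([388.8, 195.4]), array([515.4, 101.5]), 54.56)
grad [  1.08683215  -2.65331202 442.93904546] dir -67.72533653579616 slope 70.77311130683924 [499.28834551 347.74002647  62.9188764 ]
carrier (array([ 601. , -178.6]), array([159.9, 122.2]), 82.19)
meter d (array([634. ,  54.9]), array([131.5, 123.3]), -17.72)
long rail 356 (array([732.3, -28.6]), array([246.4,  15.7]), -84.85)
short 193 (array([626. , 123.3]), array([148.5,  12.5]), 5.05)
mat z 2.5822704187104364
```

View pics/crop0.png

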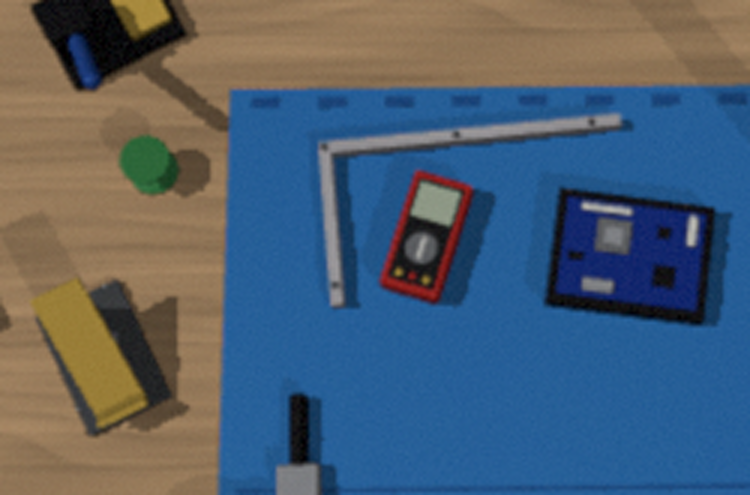

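The crop shows the red meter with its display at the top (440,200), so I've picked the right one. The stand's lip is at the lower right (125,415), so its high end is at the upper left.

```bash
cat >> h.py <<'E'
def linefit(P,thr=4):
    vx,vy,x,y=cv2.fitLine(P[:,:2].astype(np.float32),cv2.DIST_HUBER,0,.01,.01).ravel(); return np.array([x,y]),np.array([vx,vy])
E
python3 - <<'E'
from h import *
for n,box in(("top",(150,170,215,235)),("scene",(385,265,435,325))):
    z=np.load(n+"0.npz");p,d=z["p"],z["d"]
    Y=mask(p,(18,90,40),(34,255,255),box); Y=cv2.erode(cv2.morphologyEx(Y,cv2.MORPH_OPEN,np.ones((3,3))),np.ones((2,2)))
    P=deep(n,pts(Y),d); P=P[(P[:,2]>15)&(P[:,2]<110)]
    for i in range(6):
        A=np.c_[P[:,:2],np.ones(len(P))]; g=np.linalg.lstsq(A,P[:,2],rcond=None)[0]; r=P[:,2]-A@g; P=P[abs(r)<max(4,2.0*r.std())]
    print(n,len(P),"zr",P[:,2].min(),P[:,2].max(),rect(P),"dir",np.degrees(np.arctan2(g[1],g[0])),"slope",np.degrees(np.arctan(np.hypot(*g[:2]))),"z at rect centre",rect(P)[0]@g[:2]+g[2])
    # rails on top plane z=21
    if n=="top":
        h=cv2.cvtColor(p,cv2.COLOR_RGB2HSV)
        W=((h[:,:,1]<90)&(h[:,:,2]>90)).astype(np.uint8)
        for nm,b in(("long",(268,115,352,140)),("short",(254,140,272,183))):
            k=np.zeros_like(W);x0,y0,x1,y1=b;k[y0:y1,x0:x1]=W[y0:y1,x0:x1]
            Q=plane(n,pts(k),21); c,v=linefit(Q); print(nm,len(Q),c,np.degrees(np.arctan2(v[1],v[0])),rect(Q)); 
            if nm=="long":l=(c,v)
        t=np.linalg.solve(np.c_[l[1],-v],c-l[0]); X=l[0]+t[0]*l[1]; print("centre-line crossing",X)
E
```

```text
top 692 zr 25.72960141060844 85.30821886831427 (array([501.6, 350.4]), array([123.1,  49.8]), 26.06) dir 25.517191665834833 slope 24.913757033483414 z at rect centre 55.66311336051723
long 351 [732.7835   -26.980751] -84.77729 (array([732.9, -29. ]), array([258.4,  13.8]), -84.72)
short 209 [632.2688  121.87641] 5.2262955 (array([632., 122.]), array([133.8,  14.8]), 5.13)
centre-line crossing [718.45636 129.75998]
scene 553 zr 26.17666297172991 88.78609914527851 (array([505.2, 353.3]), array([130.1,  47. ]), 26.72) dir 26.167735710189124 slope 24.881718923780006 z at rect centre 56.93644078366148
```

```bash
cat >> h.py <<'E'
def to(pos,yaw,tilt=0,start=None):
    """row values from present pose to TCP pos; tool down, tool x at yaw (deg), then tilted by tilt (deg) about tool y"""
    o=start or bot.get_obs(); R=Ro.from_euler("xyz",o["tcp_rot"]); T=Ro.from_euler("xyz",[np.pi,0,np.radians(yaw)])*Ro.from_euler("y",tilt,degrees=True)
    s=R.inv().apply(np.array(pos)-o["tool_pos"])/200; a=np.degrees((R.inv()*T).as_rotvec())/60
    print("t %.2f"%o["time"],"pos",np.round(o["tool_pos"],1),"rpy",np.round(np.degrees(o["tcp_rot"]),1),"F",np.round(o["contact_force"],1),"w %.1f"%o["grip_width"]); print(" shift",np.round(s,4),"turn",np.round(a,4))
E
python3 - <<'E'
from h import *
to((622.7,25.4,160),162.4)
d=np.load("top0.npz"); P=deep("top",[[419,108],[418,106]],d["d"]); print("can",P)
E
```

```text
t 0.10 pos [206.1 482.5 226.1] rpy [-179.9   -0.   156.9] F [ 0.4 -0.2  0.7] w 92.1
 shift [-2.8136 -1.2828  0.3318] turn [-0.0013 -0.0002 -0.0922]
can [[ 737.35631952 -332.34213835  168.44927307]
 [ 741.45116116 -328.80498547  172.69173793]]
```

send_rows:
  rows:
    - {"x": -0.25, "y": -0.1, "jaw": 1}
    - {"x": -0.5, "y": -0.22, "jaw": 1}
    - {"x": -0.75, "y": -0.34, "jaw": 1}
    - {"x": -1, "y": -0.455, "jaw": 1}
    - {"x": -1, "y": -0.455, "jaw": 1}
    - {"x": -1, "y": -0.455, "jaw": 1}
    - {"x": -1, "y": -0.455, "jaw": 1}
    - {"x": -1, "y": -0.455, "jaw": 1}
    - {"x": -1, "y": -0.455, "jaw": 1}
    - {"x": -1, "y": -0.455, "jaw": 1}

```text
schema error: expected keys x, y, z, ax, ay, az, jaw
```

send_rows:
  rows:
    - {"x": -0.3, "y": -0.13, "jaw": 1}
    - {"x": -0.6, "y": -0.26, "jaw": 1}
    - {"x": -0.9, "y": -0.4, "jaw": 1}
    - {"x": -1, "y": -0.455, "jaw": 1}
    - {"x": -1, "y": -0.455, "jaw": 1}
    - {"x": -1, "y": -0.455, "jaw": 1}
    - {"x": -1, "y": -0.455, "jaw": 1}
    - {"x": -1, "y": -0.455, "jaw": 1}
    - {"x": -1, "y": -0.455, "jaw": 1}
    - {"x": -1, "y": -0.455, "jaw": 1}

```text
schema error: expected keys x, y, z, ax, ay, az, jaw
```

send_rows:
  rows:
    - {"x": -0.3, "y": -0.13, "z": 0.1, "az": -0.09, "jaw": 1}
    - {"x": -0.6, "y": -0.26, "z": 0.2, "az": -0.09, "jaw": 1}
    - {"x": -0.8, "y": -0.37, "z": 0.33, "az": -0.09, "jaw": 1}
    - {"x": -0.8, "y": -0.37, "z": 0.33, "az": -0.09, "jaw": 1}
    - {"x": -0.8, "y": -0.37, "z": 0.33, "az": -0.09, "jaw": 1}
    - {"x": -0.8, "y": -0.37, "z": 0.33, "az": -0.09, "jaw": 1}
    - {"x": -0.8, "y": -0.37, "z": 0.33, "az": -0.09, "jaw": 1}
    - {"x": -0.8, "y": -0.37, "z": 0.33, "az": -0.09, "jaw": 1}
    - {"x": -0.8, "y": -0.37, "z": 0.33, "az": -0.09, "jaw": 1}
    - {"x": -0.8, "y": -0.37, "z": 0.33, "az": -0.09, "jaw": 1}

```text
schema error: expected keys x, y, z, ax, ay, az, jaw
```

```bash
python3 - <<'E'
from h import *
o=bot.get_obs(); p,d=bot.capture("wrist"); cv2.imwrite("pics/w1.png",p[:,:,::-1])
M=mask(p,(0,120,50),(8,255,255),(0,0,640,400))|mask(p,(172,120,50),(180,255,255),(0,0,640,400))
c=max(cv2.findContours(M,cv2.RETR_EXTERNAL,cv2.CHAIN_APPROX_NONE)[0],key=cv2.contourArea)[:,0]
print("wrist",rect(plane("wrist",c,25,o)),c.min(0),c.max(0))
to((622.7,25.4,7),162.4)
print(np.round(bot.get_obs()["joint_positions"],2))
E
```

```text
wrist (array([ 478.4, -409.6]), array([0., 0.]), 0.0) [ 60 398] [ 60 398]
t 0.15 pos [206.1 482.5 226.2] rpy [-179.9   -0.   156.9] F [-0.1  0.7  0.5] w 92.0
 shift [-2.8136 -1.2822  1.0972] turn [-0.001  -0.0002 -0.0923]
[ 1.02  0.34  1.52 -0.    1.28 -0.15]
```

View pics/w1.png

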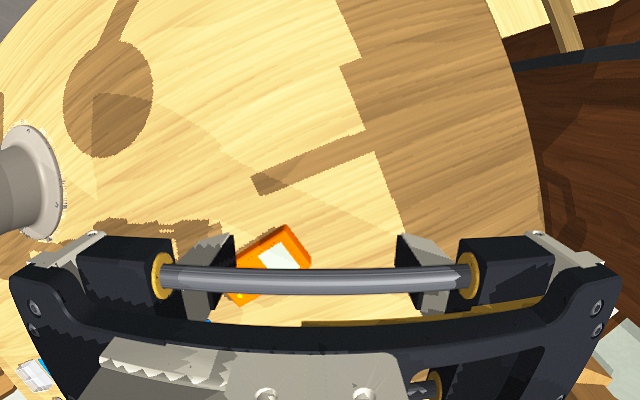

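The rows need all seven keys, so the arm hasn't moved yet. The wrist view shows only the orange meter, at about (270,265) between the fingers. I'm resending with full rows.

send_rows:
  rows:
    - {"x": -0.25, "y": -0.1, "z": 0, "ax": 0, "ay": 0, "az": 0, "jaw": 1}
    - {"x": -0.5, "y": -0.22, "z": 0, "ax": 0, "ay": 0, "az": 0, "jaw": 1}
    - {"x": -0.75, "y": -0.34, "z": 0, "ax": 0, "ay": 0, "az": 0, "jaw": 1}
    - {"x": -1, "y": -0.455, "z": 0, "ax": 0, "ay": 0, "az": 0, "jaw": 1}
    - {"x": -1, "y": -0.455, "z": 0, "ax": 0, "ay": 0, "az": 0, "jaw": 1}
    - {"x": -1, "y": -0.455, "z": 0, "ax": 0, "ay": 0, "az": 0, "jaw": 1}
    - {"x": -1, "y": -0.455, "z": 0, "ax": 0, "ay": 0, "az": 0, "jaw": 1}
    - {"x": -1, "y": -0.455, "z": 0, "ax": 0, "ay": 0, "az": 0, "jaw": 1}
    - {"x": -1, "y": -0.455, "z": 0, "ax": 0, "ay": 0, "az": 0, "jaw": 1}
    - {"x": -1, "y": -0.455, "z": 0, "ax": 0, "ay": 0, "az": 0, "jaw": 1}

```text
time: 1.4
tool_pos: [354.2, 320.8, 226.7]
tcp_rot: [3.142, 0.0, 2.738]
contact_force: [-1.0, -0.1, 0.2]
grip_width: 91.7
finger_force: 0.0
```

send_rows:
  rows:
    - {"x": -0.25, "y": -0.1, "z": 0, "ax": 0, "ay": 0, "az": 0, "jaw": 1}
    - {"x": -0.5, "y": -0.22, "z": 0, "ax": 0, "ay": 0, "az": 0, "jaw": 1}
    - {"x": -0.75, "y": -0.34, "z": 0, "ax": 0, "ay": 0, "az": 0, "jaw": 1}
    - {"x": -1, "y": -0.455, "z": 0, "ax": 0, "ay": 0, "az": 0, "jaw": 1}
    - {"x": -1, "y": -0.455, "z": 0, "ax": 0, "ay": 0, "az": 0, "jaw": 1}
    - {"x": -1, "y": -0.455, "z": 0, "ax": 0, "ay": 0, "az": 0, "jaw": 1}
    - {"x": -1, "y": -0.455, "z": 0, "ax": 0, "ay": 0, "az": 0, "jaw": 1}
    - {"x": -1, "y": -0.455, "z": 0, "ax": 0, "ay": 0, "az": 0, "jaw": 1}
    - {"x": -1, "y": -0.455, "z": 0, "ax": 0, "ay": 0, "az": 0, "jaw": 1}
    - {"x": -1, "y": -0.455, "z": 0, "ax": 0, "ay": 0, "az": 0, "jaw": 1}

```text
time: 2.65
tool_pos: [502.4, 158.6, 226.8]
tcp_rot: [3.141, 0.0, 2.738]
contact_force: [0.8, 0.1, 0.8]
grip_width: 92.2
finger_force: 0.0
```

send_rows:
  rows:
    - {"x": -0.25, "y": -0.1, "z": 0.1, "ax": 0, "ay": 0, "az": -0.03, "jaw": 1}
    - {"x": -0.5, "y": -0.22, "z": 0.2, "ax": 0, "ay": 0, "az": -0.06, "jaw": 1}
    - {"x": -0.81, "y": -0.37, "z": 0.33, "ax": 0, "ay": 0, "az": -0.09, "jaw": 1}
    - {"x": -0.81, "y": -0.37, "z": 0.33, "ax": 0, "ay": 0, "az": -0.09, "jaw": 1}
    - {"x": -0.81, "y": -0.37, "z": 0.33, "ax": 0, "ay": 0, "az": -0.09, "jaw": 1}
    - {"x": -0.81, "y": -0.37, "z": 0.33, "ax": 0, "ay": 0, "az": -0.09, "jaw": 1}
    - {"x": -0.81, "y": -0.37, "z": 0.33, "ax": 0, "ay": 0, "az": -0.09, "jaw": 1}
    - {"x": -0.81, "y": -0.37, "z": 0.33, "ax": 0, "ay": 0, "az": -0.09, "jaw": 1}
    - {"x": -0.81, "y": -0.37, "z": 0.33, "ax": 0, "ay": 0, "az": -0.09, "jaw": 1}
    - {"x": -0.81, "y": -0.37, "z": 0.33, "ax": 0, "ay": 0, "az": -0.09, "jaw": 1}

```text
time: 3.9
tool_pos: [622.5, 26.7, 160.8]
tcp_rot: [3.141, 0.0, 2.832]
contact_force: [-0.4, -0.1, 0.8]
grip_width: 92.1
finger_force: 0.0
```

```bash
python3 - <<'E'
from h import *
o=bot.get_obs(); p,d=bot.capture("wrist"); cv2.imwrite("pics/w2.png",p[:,:,::-1])
M=mask(p,(0,120,50),(8,255,255),(0,0,640,400))|mask(p,(172,120,50),(180,255,255),(0,0,640,400))
c=max(cv2.findContours(M,cv2.RETR_EXTERNAL,cv2.CHAIN_APPROX_NONE)[0],key=cv2.contourArea)[:,0]
print("wrist",rect(plane("wrist",c,28,o)),c.min(0),c.max(0))
to((622.7,25.4,7),162.4)
print(np.round(bot.get_obs()["joint_positions"],2))
E
```

```text
wrist (array([624.3,  27.3]), array([124.6,  61.3]), -17.43) [283 129] [348 252]
t 3.95 pos [622.5  26.7 160.8] rpy [180.    0.  162.3] F [-0.3  0.5  0.9] w 91.7
 shift [-0.003  -0.0057  0.7688] turn [ 0.0001  0.     -0.0022]
[-0.08  0.57  1.33  0.    1.24 -1.34]
```

View pics/w2.png

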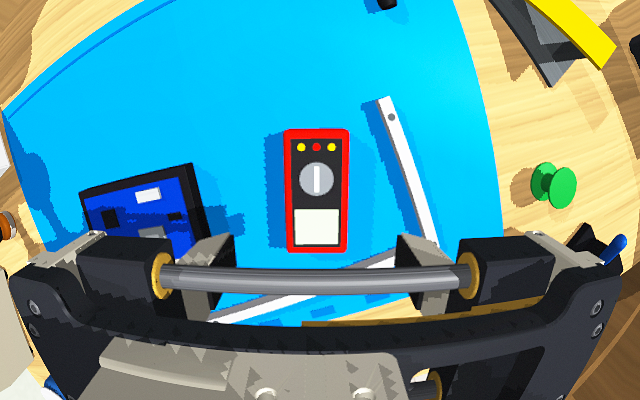

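The wrist view shows the meter at pixels (283–348, 129–252) with its display toward the gripper and centred between the fingers. The grasp point agrees to within about 1.5 mm, so I'm descending and gripping.

send_rows:
  rows:
    - {"x": -0.004, "y": 0, "z": 0.2, "ax": 0, "ay": 0, "az": 0, "jaw": 1}
    - {"x": -0.004, "y": 0, "z": 0.4, "ax": 0, "ay": 0, "az": 0, "jaw": 1}
    - {"x": -0.004, "y": 0, "z": 0.6, "ax": 0, "ay": 0, "az": 0, "jaw": 1}
    - {"x": -0.004, "y": 0, "z": 0.7, "ax": 0, "ay": 0, "az": 0, "jaw": 1}
    - {"x": -0.004, "y": 0, "z": 0.768, "ax": 0, "ay": 0, "az": 0, "jaw": 1}
    - {"x": -0.004, "y": 0, "z": 0.768, "ax": 0, "ay": 0, "az": 0, "jaw": 1}
    - {"x": -0.004, "y": 0, "z": 0.768, "ax": 0, "ay": 0, "az": 0, "jaw": 0.2}
    - {"x": -0.004, "y": 0, "z": 0.768, "ax": 0, "ay": 0, "az": 0, "jaw": 0.2}
    - {"x": -0.004, "y": 0, "z": 0.768, "ax": 0, "ay": 0, "az": 0, "jaw": 0.2}
    - {"x": -0.004, "y": 0, "z": 0.768, "ax": 0, "ay": 0, "az": 0, "jaw": 0.2}

```text
time: 5.2
tool_pos: [623.6, 26.5, 7.7]
tcp_rot: [3.141, 0.001, 2.832]
contact_force: [-0.1, 0.8, 2.0]
grip_width: 61.9
finger_force: 30.0
```

```bash
python3 - <<'E'
from h import *
to((503.5,352,200),206)
E
```

```text
t 5.20 pos [623.6  26.5   7.7] rpy [1.800e+02 1.000e-01 1.623e+02] F [-0.1  0.8  2. ] w 61.9
 shift [ 1.067   1.3678 -0.9617] turn [ 1.00e-04  1.10e-03 -7.29e-01]
```

Meter gripped (61.9 mm opening, 30 N). Now I lift it and carry it to the stand.

send_rows:
  rows:
    - {"x": 0, "y": 0, "z": -0.1, "ax": 0, "ay": 0, "az": 0, "jaw": 0.2}
    - {"x": 0, "y": 0, "z": -0.3, "ax": 0, "ay": 0, "az": 0, "jaw": 0.2}
    - {"x": 0, "y": 0, "z": -0.5, "ax": 0, "ay": 0, "az": 0, "jaw": 0.2}
    - {"x": 0.1, "y": 0.1, "z": -0.7, "ax": 0, "ay": 0, "az": 0, "jaw": 0.2}
    - {"x": 0.2, "y": 0.3, "z": -0.85, "ax": 0, "ay": 0, "az": -0.1, "jaw": 0.2}
    - {"x": 0.35, "y": 0.5, "z": -0.95, "ax": 0, "ay": 0, "az": -0.2, "jaw": 0.2}
    - {"x": 0.5, "y": 0.65, "z": -0.95, "ax": 0, "ay": 0, "az": -0.3, "jaw": 0.2}
    - {"x": 0.6, "y": 0.8, "z": -0.95, "ax": 0, "ay": 0, "az": -0.4, "jaw": 0.2}
    - {"x": 0.7, "y": 0.9, "z": -0.95, "ax": 0, "ay": 0, "az": -0.5, "jaw": 0.2}
    - {"x": 0.7, "y": 0.9, "z": -0.95, "ax": 0, "ay": 0, "az": -0.5, "jaw": 0.2}

```text
time: 6.45
tool_pos: [543.3, 242.0, 196.7]
tcp_rot: [3.141, -0.001, -2.924]
contact_force: [0.1, -0.4, -2.9]
grip_width: 61.6
finger_force: 30.0
```

```bash
python3 - <<'E'
from h import *
# stand frame axes
a=np.radians(26);xs=np.array([np.cos(a),np.sin(a),0]);n=-np.sin(np.radians(25))*xs+np.array([0,0,np.cos(np.radians(25))])
T=Ro.from_euler("xyz",[np.pi,0,np.radians(206)])
for t in(25,-25): print(t,(T*Ro.from_euler("y",t,degrees=True)).as_matrix()[:,2],"want",-n)
E0=np.array([503.5,352,58])
print("hover",E0+n*84.7)
for t in (25,-25): to(E0+n*84.7,206,t)
E
```

```text
25 [-0.37984678 -0.18526365 -0.90630779] want [ 0.37984678  0.18526365 -0.90630779]
-25 [ 0.37984678  0.18526365 -0.90630779] want [ 0.37984678  0.18526365 -0.90630779]
hover [471.32697794 336.30816867 134.76426956]
t 6.45 pos [543.3 242.  196.7] rpy [ 1.800e+02 -1.000e-01 -1.676e+02] F [ 0.1 -0.4 -2.9] w 61.6
 shift [0.2496 0.5378 0.31  ] turn [ 0.0497  0.4134 -0.2222]
t 6.45 pos [543.3 242.  196.7] rpy [ 1.800e+02 -1.000e-01 -1.676e+02] F [ 0.1 -0.4 -2.9] w 61.6
 shift [0.2496 0.5378 0.31  ] turn [-0.0489 -0.416  -0.2224]
```

send_rows:
  rows:
    - {"x": 0.05, "y": 0.1, "z": 0, "ax": 0, "ay": -0.04, "az": -0.03, "jaw": 0.2}
    - {"x": 0.1, "y": 0.2, "z": 0, "ax": -0.01, "ay": -0.1, "az": -0.06, "jaw": 0.2}
    - {"x": 0.15, "y": 0.32, "z": 0.05, "ax": -0.02, "ay": -0.18, "az": -0.1, "jaw": 0.2}
    - {"x": 0.2, "y": 0.44, "z": 0.1, "ax": -0.03, "ay": -0.26, "az": -0.15, "jaw": 0.2}
    - {"x": 0.25, "y": 0.538, "z": 0.18, "ax": -0.04, "ay": -0.34, "az": -0.2, "jaw": 0.2}
    - {"x": 0.25, "y": 0.538, "z": 0.26, "ax": -0.049, "ay": -0.416, "az": -0.222, "jaw": 0.2}
    - {"x": 0.25, "y": 0.538, "z": 0.31, "ax": -0.049, "ay": -0.416, "az": -0.222, "jaw": 0.2}
    - {"x": 0.25, "y": 0.538, "z": 0.31, "ax": -0.049, "ay": -0.416, "az": -0.222, "jaw": 0.2}
    - {"x": 0.25, "y": 0.538, "z": 0.31, "ax": -0.049, "ay": -0.416, "az": -0.222, "jaw": 0.2}
    - {"x": 0.25, "y": 0.538, "z": 0.31, "ax": -0.049, "ay": -0.416, "az": -0.222, "jaw": 0.2}

```text
time: 7.7
tool_pos: [473.9, 335.1, 135.9]
tcp_rot: [-3.141, 0.439, -2.692]
contact_force: [0.1, 0.3, -2.6]
grip_width: 61.8
finger_force: 30.0
```

```bash
python3 - <<'E'
from h import *
o=bot.get_obs(); p,d=bot.capture("wrist"); cv2.imwrite("pics/w3.png",p[:,:,::-1])
print(np.round(o["joint_positions"],2))
a=np.radians(26);xs=np.array([np.cos(a),np.sin(a),0]);n=-np.sin(np.radians(25))*xs+np.array([0,0,np.cos(np.radians(25))])
to(np.array([503.5,352,58])+n*9.7,206,-25)
E
```

```text
[ 0.49  0.35  1.9  -0.04  0.46 -1.49]
t 7.75 pos [473.7 335.1 135.7] rpy [-180.    25.1 -154.2] F [-0.  -0.4 -2.2] w 61.9
 shift [0.0101 0.0115 0.376 ] turn [-0.0019  0.0022 -0.0034]
```

View pics/w3.png

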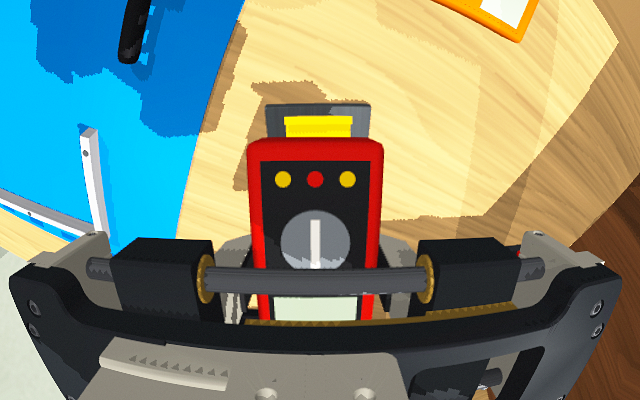

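The wrist view shows the meter in the grip and the yellow lip below it at columns 286–353, rows 115–137. I'll check the lateral alignment and lip position from this view.

```bash
python3 - <<'E'
from h import *
o=bot.get_obs(); p=cv2.imread("pics/w3.png")[:,:,::-1].copy()
Y=mask(p,(22,120,120),(34,255,255),(275,105,362,139))
a=np.radians(26);xs=np.array([np.cos(a),np.sin(a),0]);ys=np.array([-xs[1],xs[0],0]);E0=np.array([503.5,352,58])
ux=xs*np.cos(np.radians(25))+np.array([0,0,np.sin(np.radians(25))]); n=np.cross(ux,ys)
for r in range(112,139,2):
    c=np.nonzero(Y[r])[0]
    if len(c)>8:
        for h in (12,):
            org,d=rays("wrist",[[c[0],r],[c[-1]+1,r]],o); k=((E0+n*h-org)@n)/(d@n); Q=org+d*k[:,None]-E0
            print(r,c[0],c[-1],"s",np.round(Q@ux,1),"lat",np.round(Q@ys,1), p[r,(c[0]+c[-1])//2])
P=o["tool_pos"]-E0; print("tcp s,lat,n",P@ux,P@ys,P@n)
E
```

```text
116 285 351 s [-71.5 -71.5] lat [-24.5  24.7] [244 209  25]
118 284 352 s [-70. -70.] lat [-25.3  25.5] [255 247   0]
120 284 352 s [-68.6 -68.5] lat [-25.3  25.5] [254 245   0]
122 284 352 s [-67.1 -67. ] lat [-25.3  25.5] [254 247   0]
124 284 350 s [-65.6 -65.5] lat [-25.3  24. ] [252 236   0]
126 286 349 s [-64.1 -64. ] lat [-23.9  23.3] [249 228   0]
128 286 350 s [-62.6 -62.5] lat [-23.9  24.1] [249 227   0]
130 286 349 s [-61.1 -61. ] lat [-23.9  23.3] [249 227   0]
132 286 350 s [-59.6 -59.5] lat [-23.9  24.1] [249 227   0]
134 286 350 s [-58.1 -58. ] lat [-24.   24.1] [255 247   0]
136 286 350 s [-56.6 -56.6] lat [-24.   24.1] [255 225   0]
tcp s,lat,n 1.8451142065556216 -2.1584624303661495 84.89887952219429
```

Stand position confirmed: lateral is 0 ± 0.3 mm and the lip face is at s ≈ -66.5. Lowering to 5 mm above the slope.

send_rows:
  rows:
    - {"x": 0.01, "y": 0.0115, "z": 0.02, "ax": -0.002, "ay": 0.002, "az": -0.003, "jaw": 0.2}
    - {"x": 0.01, "y": 0.0115, "z": 0.08, "ax": -0.002, "ay": 0.002, "az": -0.003, "jaw": 0.2}
    - {"x": 0.01, "y": 0.0115, "z": 0.16, "ax": -0.002, "ay": 0.002, "az": -0.003, "jaw": 0.2}
    - {"x": 0.01, "y": 0.0115, "z": 0.24, "ax": -0.002, "ay": 0.002, "az": -0.003, "jaw": 0.2}
    - {"x": 0.01, "y": 0.0115, "z": 0.3, "ax": -0.002, "ay": 0.002, "az": -0.003, "jaw": 0.2}
    - {"x": 0.01, "y": 0.0115, "z": 0.34, "ax": -0.002, "ay": 0.002, "az": -0.003, "jaw": 0.2}
    - {"x": 0.01, "y": 0.0115, "z": 0.36, "ax": -0.002, "ay": 0.002, "az": -0.003, "jaw": 0.2}
    - {"x": 0.01, "y": 0.0115, "z": 0.37, "ax": -0.002, "ay": 0.002, "az": -0.003, "jaw": 0.2}
    - {"x": 0.01, "y": 0.0115, "z": 0.376, "ax": -0.002, "ay": 0.002, "az": -0.003, "jaw": 0.2}
    - {"x": 0.01, "y": 0.0115, "z": 0.376, "ax": -0.002, "ay": 0.002, "az": -0.003, "jaw": 0.2}

```text
time: 9.0
tool_pos: [499.2, 350.2, 66.5]
tcp_rot: [3.141, 0.436, -2.688]
contact_force: [0.4, -1.3, -3.2]
grip_width: 61.7
finger_force: 30.0
```

```bash
cat >> h.py <<'E'
def stand():
    o=bot.get_obs();a=np.radians(26);xs=np.array([np.cos(a),np.sin(a),0]);ys=np.array([-xs[1],xs[0],0]);P=o["tool_pos"]-[503.5,352,58]
    ux=xs*np.cos(np.radians(25))+np.array([0,0,np.sin(np.radians(25))]); n=np.cross(ux,ys);F=o["contact_force"]
    print("s,lat,n",np.round([P@ux,P@ys,P@n],2),"F",np.round([F@ux,F@ys,F@n],1),np.round(np.degrees(o["tcp_rot"]),1),np.round(o["joint_positions"],2))
E
python3 -c "from h import *;stand()"
```

```text
s,lat,n [-0.67  0.24  9.69] F [-1.6 -1.4 -2.8] [ 180.   25. -154.] [ 0.5   0.51  1.88 -0.06  0.31 -1.48]
```

send_rows:
  rows:
    - {"x": -0.002, "y": 0, "z": 0.005, "ax": 0, "ay": 0, "az": 0, "jaw": 0.2}
    - {"x": -0.002, "y": 0, "z": 0.01, "ax": 0, "ay": 0, "az": 0, "jaw": 0.2}
    - {"x": -0.002, "y": 0, "z": 0.013, "ax": 0, "ay": 0, "az": 0, "jaw": 0.2}
    - {"x": -0.002, "y": 0, "z": 0.016, "ax": 0, "ay": 0, "az": 0, "jaw": 0.2}
    - {"x": -0.002, "y": 0, "z": 0.018, "ax": 0, "ay": 0, "az": 0, "jaw": 0.2}
    - {"x": -0.002, "y": 0, "z": 0.02, "ax": 0, "ay": 0, "az": 0, "jaw": 0.2}
    - {"x": -0.002, "y": 0, "z": 0.022, "ax": 0, "ay": 0, "az": 0, "jaw": 0.2}
    - {"x": -0.002, "y": 0, "z": 0.023, "ax": 0, "ay": 0, "az": 0, "jaw": 0.2}
    - {"x": -0.002, "y": 0, "z": 0.023, "ax": 0, "ay": 0, "az": 0, "jaw": 0.2}
    - {"x": -0.002, "y": 0, "z": 0.023, "ax": 0, "ay": 0, "az": 0, "jaw": 0.2}

```text
time: 10.25
tool_pos: [501.2, 351.1, 62.2]
tcp_rot: [3.141, 0.436, -2.688]
contact_force: [-0.2, 0.6, -3.2]
grip_width: 61.7
finger_force: 30.0
```

```bash
python3 -c "from h import *;stand()"
```

```text
s,lat,n [-0.46  0.21  4.87] F [-1.3  0.7 -2.9] [ 180.   25. -154.] [ 0.49  0.52  1.88 -0.06  0.31 -1.48]
```

send_rows:
  rows:
    - {"x": 0, "y": 0, "z": 0.002, "ax": 0, "ay": 0, "az": 0, "jaw": 0.2}
    - {"x": 0, "y": 0, "z": 0.003, "ax": 0, "ay": 0, "az": 0, "jaw": 0.2}
    - {"x": 0, "y": 0, "z": 0.004, "ax": 0, "ay": 0, "az": 0, "jaw": 0.2}
    - {"x": 0, "y": 0, "z": 0.005, "ax": 0, "ay": 0, "az": 0, "jaw": 0.2}
    - {"x": 0, "y": 0, "z": 0.006, "ax": 0, "ay": 0, "az": 0, "jaw": 0.2}
    - {"x": 0, "y": 0, "z": 0.007, "ax": 0, "ay": 0, "az": 0, "jaw": 0.2}
    - {"x": 0, "y": 0, "z": 0.007, "ax": 0, "ay": 0, "az": 0, "jaw": 0.2}
    - {"x": 0, "y": 0, "z": 0.007, "ax": 0, "ay": 0, "az": 0, "jaw": 0.2}
    - {"x": 0, "y": 0, "z": 0.007, "ax": 0, "ay": 0, "az": 0, "jaw": 0.2}
    - {"x": 0, "y": 0, "z": 0.007, "ax": 0, "ay": 0, "az": 0, "jaw": 0.2}

```text
time: 11.5
tool_pos: [501.4, 351.2, 61.8]
tcp_rot: [3.141, 0.436, -2.688]
contact_force: [-7.2, -4.4, 9.6]
grip_width: 61.5
finger_force: 30.0
```

```bash
python3 -c "from h import *;stand()"
```

```text
s,lat,n [-0.47  0.22  4.38] F [-3.5 -0.8 12.3] [ 180.   25. -154.] [ 0.49  0.52  1.88 -0.06  0.3  -1.48]
```

Contact, with about 12 N along the normal, so the meter is seated. Opening the fingers and retreating along the normal.

send_rows:
  rows:
    - {"x": 0, "y": 0, "z": -0.003, "ax": 0, "ay": 0, "az": 0, "jaw": 0.2}
    - {"x": 0, "y": 0, "z": -0.003, "ax": 0, "ay": 0, "az": 0, "jaw": 0.5}
    - {"x": 0, "y": 0, "z": -0.003, "ax": 0, "ay": 0, "az": 0, "jaw": 0.8}
    - {"x": 0, "y": 0, "z": -0.003, "ax": 0, "ay": 0, "az": 0, "jaw": 0.8}
    - {"x": 0, "y": 0, "z": -0.003, "ax": 0, "ay": 0, "az": 0, "jaw": 0.8}
    - {"x": 0, "y": 0, "z": -0.05, "ax": 0, "ay": 0, "az": 0, "jaw": 0.8}
    - {"x": 0, "y": 0, "z": -0.15, "ax": 0, "ay": 0, "az": 0, "jaw": 0.8}
    - {"x": 0, "y": 0, "z": -0.3, "ax": 0, "ay": 0, "az": 0, "jaw": 0.8}
    - {"x": 0, "y": 0, "z": -0.45, "ax": 0, "ay": 0, "az": 0, "jaw": 0.8}
    - {"x": 0, "y": 0, "z": -0.5, "ax": 0, "ay": 0, "az": 0, "jaw": 0.8}

```text
time: 12.75
tool_pos: [463.9, 333.0, 153.8]
tcp_rot: [3.141, 0.439, -2.688]
contact_force: [0.3, -0.1, -0.5]
grip_width: 82.4
finger_force: 0.0
```

```bash
python3 - <<'E'
from h import *
o=bot.get_obs(); p,d=bot.capture("wrist"); t,dt=bot.capture("top")
a=np.hstack([p[60:300,180:480],cv2.resize(t[150:250,140:265],(300,240),interpolation=cv2.INTER_CUBIC)]); cv2.imwrite("pics/w4.png",a[:,:,::-1])
a=np.radians(26);xs=np.array([np.cos(a),np.sin(a),0]);ys=np.array([-xs[1],xs[0],0]);E0=np.array([503.5,352,58])
ux=xs*np.cos(np.radians(25))+np.array([0,0,np.sin(np.radians(25))]); n=np.cross(ux,ys)
for nm,im,box in(("wrist",p,(180,60,480,400)),("top",t,(150,160,220,240))):
    M=mask(im,(0,120,40),(8,255,255),box)|mask(im,(172,120,40),(180,255,255),box)
    c=max(cv2.findContours(M,cv2.RETR_EXTERNAL,cv2.CHAIN_APPROX_NONE)[0],key=cv2.contourArea)[:,0]
    org,r=rays(nm,c,o); k=((E0+n*28-org)@n)/(r@n); Q=org+r*k[:,None]-E0
    print(nm,rect(np.c_[Q@ux,Q@ys]),(Q@ux).min(),(Q@ux).max())
# carrier pose again with top
u,v=np.meshgrid(np.arange(325,398),np.arange(138,200)); P=deep("top",np.c_[u.ravel(),v.ravel()],dt);P=P[(P[:,2]>16)&(P[:,2]<45)];print(rect(P))
E
```

```text
wrist (array([-5.6, -0.3]), array([117.4,  61.6]), 0.06) -64.27532839188193 53.16663227670198
top (array([36.2, -3.1]), array([65.3, 51. ]), -88.89) 10.112015477152719 61.28860876261897
(array([ 600.3, -178.9]), array([159.9, 122.2]), 81.74)
```

View pics/w4.png

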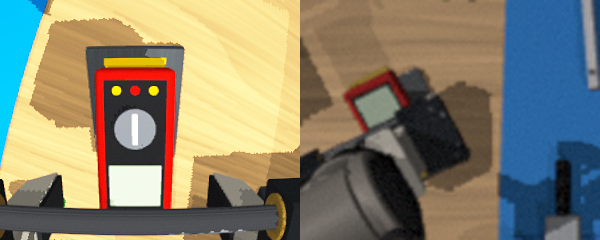

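The meter lies centred on the stand (0.3 mm lateral, 0.06° skew), with its lower end at s ≈ -64 by the lip and the display end up. Next I move to the right-hand short side of the carrier.

```bash
python3 - <<'E'
from h import *
def st(pos,yaw): return dict(time=0,tool_pos=np.array(pos),tcp_rot=Ro.from_euler("xyz",[np.pi,0,np.radians(yaw)]).as_euler("xyz"),contact_force=np.zeros(3),grip_width=0)
W=[((490,200,230),160),((540,50,230),125),((570,-120,200),95),((584.5,-293,110),82)]
to(*W[0])
for a,b in zip(W,W[1:]): to(*b,start=st(*a))
E
```

```text
t 12.85 pos [464.  333.  152.8] rpy [ 180.    25.1 -154. ] F [ 1.1 -0.7  0.4] w 82.4
 shift [-0.0055 -0.6546 -0.4241] turn [0.1681 0.3951 0.7544]
t 0.00 pos [490 200 230] rpy [180.   0. 160.] F [0. 0. 0.] w 0.0
 shift [-0.4914 -0.6193 -0.    ] turn [ 0.     -0.      0.5833]
t 0.00 pos [540  50 230] rpy [180.   0. 125.] F [0. 0. 0.] w 0.0
 shift [-0.7823 -0.3647  0.15  ] turn [ 0.  -0.   0.5]
t 0.00 pos [ 570 -120  200] rpy [180.   0.  95.] F [0. 0. 0.] w 0.0
 shift [-0.868  -0.0032  0.45  ] turn [-0.     -0.      0.2167]
```

send_rows:
  rows:
    - {"x": 0, "y": 0, "z": -0.2, "ax": 0, "ay": 0, "az": 0, "jaw": 0.5}
    - {"x": 0, "y": -0.2, "z": -0.424, "ax": 0.04, "ay": 0.1, "az": 0.18, "jaw": 0.5}
    - {"x": -0.005, "y": -0.4, "z": -0.424, "ax": 0.08, "ay": 0.2, "az": 0.36, "jaw": 0.5}
    - {"x": -0.005, "y": -0.655, "z": -0.424, "ax": 0.12, "ay": 0.28, "az": 0.54, "jaw": 0.5}
    - {"x": -0.005, "y": -0.655, "z": -0.424, "ax": 0.15, "ay": 0.35, "az": 0.67, "jaw": 0.5}
    - {"x": -0.005, "y": -0.655, "z": -0.424, "ax": 0.168, "ay": 0.395, "az": 0.754, "jaw": 0.5}
    - {"x": -0.005, "y": -0.655, "z": -0.424, "ax": 0.168, "ay": 0.395, "az": 0.754, "jaw": 0.5}
    - {"x": -0.005, "y": -0.655, "z": -0.424, "ax": 0.168, "ay": 0.395, "az": 0.754, "jaw": 0.5}
    - {"x": -0.005, "y": -0.655, "z": -0.424, "ax": 0.168, "ay": 0.395, "az": 0.754, "jaw": 0.5}
    - {"x": -0.005, "y": -0.655, "z": -0.424, "ax": 0.168, "ay": 0.395, "az": 0.754, "jaw": 0.5}

```text
time: 14.1
tool_pos: [489.5, 199.9, 229.1]
tcp_rot: [-3.14, -0.001, 2.794]
contact_force: [0.4, 0.4, 0.3]
grip_width: 69.0
finger_force: 0.0
```

send_rows:
  rows:
    - {"x": -0.12, "y": -0.15, "z": 0, "ax": 0, "ay": 0, "az": 0.14, "jaw": 0.5}
    - {"x": -0.24, "y": -0.3, "z": 0, "ax": 0, "ay": 0, "az": 0.28, "jaw": 0.5}
    - {"x": -0.36, "y": -0.45, "z": 0, "ax": 0, "ay": 0, "az": 0.42, "jaw": 0.5}
    - {"x": -0.491, "y": -0.619, "z": 0, "ax": 0, "ay": 0, "az": 0.583, "jaw": 0.5}
    - {"x": -0.491, "y": -0.619, "z": 0, "ax": 0, "ay": 0, "az": 0.583, "jaw": 0.5}
    - {"x": -0.491, "y": -0.619, "z": 0, "ax": 0, "ay": 0, "az": 0.583, "jaw": 0.5}
    - {"x": -0.491, "y": -0.619, "z": 0, "ax": 0, "ay": 0, "az": 0.583, "jaw": 0.5}
    - {"x": -0.491, "y": -0.619, "z": 0, "ax": 0, "ay": 0, "az": 0.583, "jaw": 0.5}
    - {"x": -0.491, "y": -0.619, "z": 0, "ax": 0, "ay": 0, "az": 0.583, "jaw": 0.5}
    - {"x": -0.491, "y": -0.619, "z": 0, "ax": 0, "ay": 0, "az": 0.583, "jaw": 0.5}

```text
time: 15.35
tool_pos: [539.8, 50.1, 228.9]
tcp_rot: [-3.14, -0.0, 2.183]
contact_force: [0.1, -0.9, -0.1]
grip_width: 69.0
finger_force: 0.0
```

send_rows:
  rows:
    - {"x": -0.2, "y": -0.09, "z": 0.03, "ax": 0, "ay": 0, "az": 0.12, "jaw": 0.5}
    - {"x": -0.4, "y": -0.18, "z": 0.07, "ax": 0, "ay": 0, "az": 0.25, "jaw": 0.5}
    - {"x": -0.6, "y": -0.27, "z": 0.11, "ax": 0, "ay": 0, "az": 0.38, "jaw": 0.5}
    - {"x": -0.782, "y": -0.365, "z": 0.15, "ax": 0, "ay": 0, "az": 0.5, "jaw": 0.5}
    - {"x": -0.782, "y": -0.365, "z": 0.15, "ax": 0, "ay": 0, "az": 0.5, "jaw": 0.5}
    - {"x": -0.782, "y": -0.365, "z": 0.15, "ax": 0, "ay": 0, "az": 0.5, "jaw": 0.5}
    - {"x": -0.782, "y": -0.365, "z": 0.15, "ax": 0, "ay": 0, "az": 0.5, "jaw": 0.5}
    - {"x": -0.782, "y": -0.365, "z": 0.15, "ax": 0, "ay": 0, "az": 0.5, "jaw": 0.5}
    - {"x": -0.782, "y": -0.365, "z": 0.15, "ax": 0, "ay": 0, "az": 0.5, "jaw": 0.5}
    - {"x": -0.782, "y": -0.365, "z": 0.15, "ax": 0, "ay": 0, "az": 0.5, "jaw": 0.5}

```text
time: 16.6
tool_pos: [569.9, -119.8, 199.1]
tcp_rot: [-3.14, 0.001, 1.659]
contact_force: [-0.2, -0.5, -0.2]
grip_width: 68.8
finger_force: 0.0
```

```bash
python3 - <<'E'
from h import *
to((584.5,-293,110),82); print(np.round(bot.get_obs()["joint_positions"],2))
E
```

```text
t 16.60 pos [ 569.9 -119.8  199.1] rpy [-1.799e+02  1.000e-01  9.510e+01] F [-0.2 -0.5 -0.2] w 68.8
 shift [-0.8685 -0.0029  0.4464] turn [-0.0015  0.001   0.2178]
[-0.34  0.47  1.4  -0.    1.27 -0.43]
```

send_rows:
  rows:
    - {"x": -0.2, "y": 0, "z": 0, "ax": 0, "ay": 0, "az": 0.05, "jaw": 0.5}
    - {"x": -0.4, "y": 0, "z": 0, "ax": 0, "ay": 0, "az": 0.1, "jaw": 0.5}
    - {"x": -0.6, "y": 0, "z": 0.1, "ax": 0, "ay": 0, "az": 0.15, "jaw": 0.5}
    - {"x": -0.8, "y": -0.003, "z": 0.2, "ax": 0, "ay": 0, "az": 0.2, "jaw": 0.5}
    - {"x": -0.868, "y": -0.003, "z": 0.35, "ax": 0, "ay": 0, "az": 0.218, "jaw": 0.5}
    - {"x": -0.868, "y": -0.003, "z": 0.5, "ax": 0, "ay": 0, "az": 0.218, "jaw": 0.5}
    - {"x": -0.868, "y": -0.003, "z": 0.65, "ax": 0, "ay": 0, "az": 0.218, "jaw": 0.5}
    - {"x": -0.868, "y": -0.003, "z": 0.8, "ax": 0, "ay": 0, "az": 0.218, "jaw": 0.5}
    - {"x": -0.868, "y": -0.003, "z": 0.9, "ax": 0, "ay": 0, "az": 0.218, "jaw": 0.5}
    - {"x": -0.868, "y": -0.003, "z": 0.95, "ax": 0, "ay": 0, "az": 0.218, "jaw": 0.5}

```text
time: 17.85
tool_pos: [583.6, -292.9, 7.8]
tcp_rot: [-3.138, 0.0, 1.43]
contact_force: [0.4, 0.1, -0.3]
grip_width: 69.1
finger_force: 0.0
```

```bash
cat >> h.py <<'E'
YS=np.radians(5.2);XS=np.array([np.cos(YS),np.sin(YS)]);YSv=np.array([-XS[1],XS[0]]);C0=np.array([713.0,123.2])
def stopf(P): P=np.atleast_2d(P)[:,:2]-C0; return np.c_[P@XS,P@YSv]
def fromstop(x,y): return C0+x*XS+y*YSv
def carrier(n,o=None,box=(0,0,640,400)):
    p,d=bot.capture(n); M=mask(p,(108,130,0),(125,255,200),box); return p,d,M
E
python3 - <<'E'
from h import *
o=bot.get_obs(); p,d=bot.capture("wrist"); cv2.imwrite("pics/w5.png",p[:,:,::-1])
to((584.5,-293,9),82); print(stopf(o["tool_pos"]))
E
```

```text
t 17.90 pos [ 583.4 -292.8    7.1] rpy [-179.8    0.    82. ] F [ 0.4 -0.1 -0.5] w 68.9
 shift [-0.0002  0.0058 -0.0094] turn [-0.0039  0.0001 -0.0008]
[[-166.56244606 -402.69178312]]
```

View pics/w5.png

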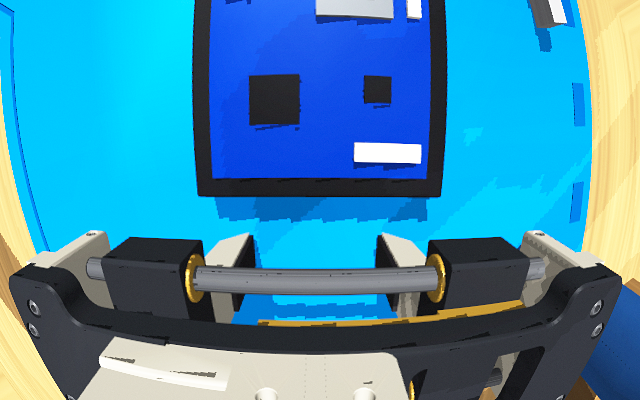

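The wrist view shows the carrier's near short edge at row 195, columns 197–441. It is square to the fingers and centred (319 against 315). Starting the guided push, turning gradually to the stop's heading.

```bash
python3 - <<'E'
from h import *
o=bot.get_obs()
for x,y,w in((-160,-375,82),(-156,-340,84.5),(-153,-300,88.5),(-151,-260,92.5),(-150,-225,95.2)):
    q=fromstop(x,y); print(x,y); to((*q,9),w,start=o)
E
```

```text
-160 -375
t 17.90 pos [ 583.4 -292.8    7.1] rpy [-179.8    0.    82. ] F [ 0.4 -0.1 -0.5] w 68.9
 shift [ 0.1418  0.0016 -0.0094] turn [-0.0039  0.0001 -0.0008]
-156 -340
t 17.90 pos [ 583.4 -292.8    7.1] rpy [-179.8    0.    82. ] F [ 0.4 -0.1 -0.5] w 68.9
 shift [ 0.3167 -0.019  -0.0093] turn [-0.0039 -0.     -0.0424]
-153 -300
t 17.90 pos [ 583.4 -292.8    7.1] rpy [-179.8    0.    82. ] F [ 0.4 -0.1 -0.5] w 68.9
 shift [ 0.5148 -0.0503 -0.0092] turn [-0.0039 -0.0002 -0.1091]
-151 -260
t 17.90 pos [ 583.4 -292.8    7.1] rpy [-179.8    0.    82. ] F [ 0.4 -0.1 -0.5] w 68.9
 shift [ 0.7118 -0.0863 -0.0091] turn [-0.0039 -0.0003 -0.1758]
-150 -225
t 17.90 pos [ 583.4 -292.8    7.1] rpy [-179.8    0.    82. ] F [ 0.4 -0.1 -0.5] w 68.9
 shift [ 0.8833 -0.1216 -0.009 ] turn [-0.0039 -0.0004 -0.2208]
```

send_rows:
  rows:
    - {"x": 0.06, "y": 0, "z": -0.009, "ax": 0, "ay": 0, "az": 0, "jaw": 0.5}
    - {"x": 0.12, "y": 0, "z": -0.009, "ax": 0, "ay": 0, "az": 0, "jaw": 0.5}
    - {"x": 0.17, "y": 0, "z": -0.009, "ax": 0, "ay": 0, "az": -0.005, "jaw": 0.5}
    - {"x": 0.23, "y": -0.008, "z": -0.009, "ax": 0, "ay": 0, "az": -0.02, "jaw": 0.5}
    - {"x": 0.28, "y": -0.014, "z": -0.009, "ax": 0, "ay": 0, "az": -0.03, "jaw": 0.5}
    - {"x": 0.34, "y": -0.022, "z": -0.009, "ax": 0, "ay": 0, "az": -0.05, "jaw": 0.5}
    - {"x": 0.4, "y": -0.031, "z": -0.009, "ax": 0, "ay": 0, "az": -0.07, "jaw": 0.5}
    - {"x": 0.46, "y": -0.041, "z": -0.009, "ax": 0, "ay": 0, "az": -0.09, "jaw": 0.5}
    - {"x": 0.5, "y": -0.048, "z": -0.009, "ax": 0, "ay": 0, "az": -0.105, "jaw": 0.5}
    - {"x": 0.515, "y": -0.05, "z": -0.009, "ax": 0, "ay": 0, "az": -0.109, "jaw": 0.5}

```text
time: 19.15
tool_pos: [588.4, -189.2, 10.7]
tcp_rot: [-3.139, 0.001, 1.546]
contact_force: [0.7, -3.7, 1.2]
grip_width: 68.7
finger_force: 1.7
```

```bash
cat >> h.py <<'E'
def seecar(o=None):
    """carrier from wrist: dark/blue outline is hard; use board blue (deep blue) at z=27"""
    o=bot.get_obs(); p,d=bot.capture("top"); s=stopf(np.zeros((1,3)))
    u,v=np.meshgrid(np.arange(225,440),np.arange(112,235)); uv=np.c_[u.ravel(),v.ravel()]
    h=cv2.cvtColor(p,cv2.COLOR_RGB2HSV); dark=(h[...,2]<75)[uv[:,1],uv[:,0]]
    P=deep("top",uv,d); ok=(P[:,2]>14)&(P[:,2]<40); np.savez("last.npz",p=p,d=d)
    return o,p,d,P[ok]
E
python3 - <<'E'
from h import *
o=bot.get_obs(); p,d=bot.capture("wrist"); print(bot.get_obs()["contact_force"],stopf(o["tool_pos"]))
B=mask(p,(112,150,60),(125,255,255),(100,0,520,250)); c=max(cv2.findContours(B,cv2.RETR_EXTERNAL,cv2.CHAIN_APPROX_NONE)[0],key=cv2.contourArea)[:,0]
print(c.min(0),c.max(0)); Q=stopf(plane("wrist",c,27,o)); print("board in stop frame",rect(Q),Q.min(0),Q.max(0))
for x,y,w in((-153,-300,88.5),(-151,-260,92.5),(-150,-225,95.2),(-150,-190,95.2)):
    q=fromstop(x,y); print(x,y); to((*q,9),w,start=o)
E
```

```text
[0.28824871 0.38574086 0.5062505 ] [[-152.36299371 -299.78362978]]
[211   2] [427 227]
board in stop frame (array([-141.4, -224.8]), array([111.2, 101.6]), 83.4) [-197.96946415 -285.74193783] [ -84.76455526 -174.99347523]
-153 -300
t 19.15 pos [ 588.4 -189.2   10.7] rpy [-179.9    0.    88.6] F [ 0.7 -3.7  1.2] w 68.7
 shift [-0.0014 -0.003   0.0085] turn [-0.0023  0.0008  0.001 ]
-151 -260
t 19.15 pos [ 588.4 -189.2   10.7] rpy [-179.9    0.    88.6] F [ 0.7 -3.7  1.2] w 68.7
 shift [ 0.1984 -0.0162  0.0084] turn [-0.0024  0.0007 -0.0657]
-150 -225
t 19.15 pos [ 588.4 -189.2   10.7] rpy [-179.9    0.    88.6] F [ 0.7 -3.7  1.2] w 68.7
 shift [ 0.3728 -0.0315  0.0082] turn [-0.0024  0.0006 -0.1107]
-150 -190
t 19.15 pos [ 588.4 -189.2   10.7] rpy [-179.9    0.    88.6] F [ 0.7 -3.7  1.2] w 68.7
 shift [ 0.5466 -0.0517  0.0082] turn [-0.0024  0.0006 -0.1107]
```

The carrier is tracking the tool, both at -6.6° to the stop. Continuing.

send_rows:
  rows:
    - {"x": 0.05, "y": -0.004, "z": 0.004, "ax": 0, "ay": 0, "az": -0.015, "jaw": 0.5}
    - {"x": 0.11, "y": -0.008, "z": 0.004, "ax": 0, "ay": 0, "az": -0.035, "jaw": 0.5}
    - {"x": 0.17, "y": -0.013, "z": 0.004, "ax": 0, "ay": 0, "az": -0.055, "jaw": 0.5}
    - {"x": 0.23, "y": -0.018, "z": 0.004, "ax": 0, "ay": 0, "az": -0.075, "jaw": 0.5}
    - {"x": 0.3, "y": -0.025, "z": 0.004, "ax": 0, "ay": 0, "az": -0.095, "jaw": 0.5}
    - {"x": 0.37, "y": -0.031, "z": 0.004, "ax": 0, "ay": 0, "az": -0.111, "jaw": 0.5}
    - {"x": 0.43, "y": -0.038, "z": 0.004, "ax": 0, "ay": 0, "az": -0.111, "jaw": 0.5}
    - {"x": 0.5, "y": -0.046, "z": 0.004, "ax": 0, "ay": 0, "az": -0.111, "jaw": 0.5}
    - {"x": 0.54, "y": -0.051, "z": 0.004, "ax": 0, "ay": 0, "az": -0.111, "jaw": 0.5}
    - {"x": 0.56, "y": -0.054, "z": 0.004, "ax": 0, "ay": 0, "az": -0.111, "jaw": 0.5}

```text
time: 20.45
tool_pos: [580.6, -77.0, 9.9]
tcp_rot: [-3.139, 0.001, 1.661]
contact_force: [0.5, -3.3, 1.6]
grip_width: 69.1
finger_force: 1.6
```

```bash
cat >> h.py <<'E'
def board():
    o=bot.get_obs(); p,d=bot.capture("wrist")
    B=mask(p,(112,150,60),(125,255,255),(100,0,520,250)); c=max(cv2.findContours(B,cv2.RETR_EXTERNAL,cv2.CHAIN_APPROX_NONE)[0],key=cv2.contourArea)[:,0]
    Q=stopf(plane("wrist",c,27,o)); print("tcp",stopf(o["tool_pos"]),"board",rect(Q),Q.min(0),Q.max(0)); return o,p
def topcar():
    p,d=bot.capture("top"); u,v=np.meshgrid(np.arange(225,440),np.arange(110,235)); uv=np.c_[u.ravel(),v.ravel()]
    h=cv2.cvtColor(p,cv2.COLOR_RGB2HSV)[uv[:,1],uv[:,0]]; P=plane("top",uv,25); S=stopf(P)
    m=((h[:,2]<70)|((h[:,0]>112)&(h[:,0]<126)&(h[:,1]>150)&(h[:,2]<170))); return p,d,uv,m,S
E
python3 - <<'E'
from h import *
o,p=board(); t,_=bot.capture("top"); a=np.hstack([p[0:300,100:500],cv2.resize(t[100:220,225:385],(400,300),interpolation=cv2.INTER_CUBIC)]); cv2.imwrite("pics/w6.png",a[:,:,::-1])
E
```

```text
tcp [[-149.98462334 -187.38607807]] board (array([-147.5, -116.9]), array([101.6, 101.2]), 0.01) [-198.32532688 -167.52796401] [-96.73095447 -66.27239521]
```

View pics/w6.png

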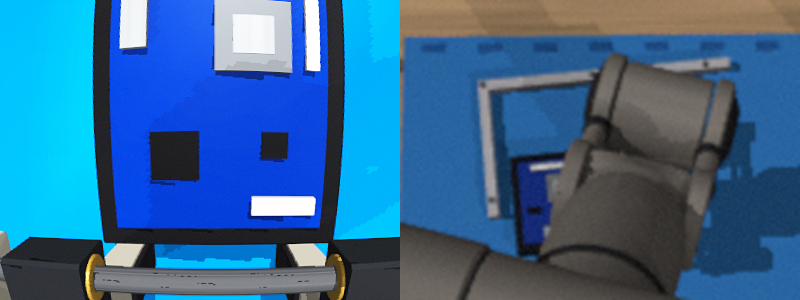

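The wrist view shows the board square to the stop (0.01°), with its near edge at crop row 243. The carrier centre is at about (-147.5, -97) in the stop frame. Next I go round to the near long side to push toward the long rail.

```bash
python3 - <<'E'
from h import *
o=bot.get_obs(); to((*fromstop(-195,-200),90),50,start=o)
def st(pos,yaw): return dict(time=0,tool_pos=np.array(pos),tcp_rot=Ro.from_euler("xyz",[np.pi,0,np.radians(yaw)]).as_euler("xyz"),contact_force=np.zeros(3),grip_width=0)
to((*fromstop(-240,-96),90),5.2,start=st((*fromstop(-195,-200),90),50))
E
```

```text
t 20.55 pos [580.3 -76.8   9.7] rpy [-179.8   -0.    95.2] F [0.6 0.8 0.7] w 68.7
 shift [-0.0641 -0.2249 -0.4011] turn [-0.0027  0.0009  0.7527]
t 0.00 pos [536.9 -93.7  90. ] rpy [180.   0.  50.] F [0. 0. 0.] w 0.0
 shift [ 0.2068 -0.5275 -0.    ] turn [ 0.     -0.      0.7467]
```

send_rows:
  rows:
    - {"x": -0.05, "y": 0, "z": 0, "ax": 0, "ay": 0, "az": 0, "jaw": 0.5}
    - {"x": -0.1, "y": 0, "z": -0.1, "ax": 0, "ay": 0, "az": 0, "jaw": 0.5}
    - {"x": -0.1, "y": 0, "z": -0.3, "ax": 0, "ay": 0, "az": 0, "jaw": 0.5}
    - {"x": -0.08, "y": -0.1, "z": -0.4, "ax": 0, "ay": 0, "az": 0.15, "jaw": 1}
    - {"x": -0.064, "y": -0.225, "z": -0.4, "ax": 0, "ay": 0, "az": 0.3, "jaw": 1}
    - {"x": -0.064, "y": -0.225, "z": -0.4, "ax": 0, "ay": 0, "az": 0.45, "jaw": 1}
    - {"x": -0.064, "y": -0.225, "z": -0.4, "ax": 0, "ay": 0, "az": 0.6, "jaw": 1}
    - {"x": -0.064, "y": -0.225, "z": -0.4, "ax": 0, "ay": 0, "az": 0.75, "jaw": 1}
    - {"x": -0.064, "y": -0.225, "z": -0.4, "ax": 0, "ay": 0, "az": 0.75, "jaw": 1}
    - {"x": -0.064, "y": -0.225, "z": -0.4, "ax": 0, "ay": 0, "az": 0.75, "jaw": 1}

```text
time: 21.8
tool_pos: [537.1, -94.7, 89.9]
tcp_rot: [-3.14, 0.002, 0.878]
contact_force: [-0.0, -0.7, 0.4]
grip_width: 92.3
finger_force: 0.0
```

send_rows:
  rows:
    - {"x": 0.04, "y": -0.1, "z": 0, "ax": 0, "ay": 0, "az": 0.15, "jaw": 1}
    - {"x": 0.08, "y": -0.2, "z": 0, "ax": 0, "ay": 0, "az": 0.3, "jaw": 1}
    - {"x": 0.12, "y": -0.3, "z": 0, "ax": 0, "ay": 0, "az": 0.45, "jaw": 1}
    - {"x": 0.16, "y": -0.4, "z": 0, "ax": 0, "ay": 0, "az": 0.6, "jaw": 1}
    - {"x": 0.207, "y": -0.528, "z": 0, "ax": 0, "ay": 0, "az": 0.747, "jaw": 1}
    - {"x": 0.207, "y": -0.528, "z": 0, "ax": 0, "ay": 0, "az": 0.747, "jaw": 1}
    - {"x": 0.207, "y": -0.528, "z": 0.15, "ax": 0, "ay": 0, "az": 0.747, "jaw": 1}
    - {"x": 0.207, "y": -0.528, "z": 0.3, "ax": 0, "ay": 0, "az": 0.747, "jaw": 1}
    - {"x": 0.207, "y": -0.528, "z": 0.4, "ax": 0, "ay": 0, "az": 0.747, "jaw": 1}
    - {"x": 0.207, "y": -0.528, "z": 0.4, "ax": 0, "ay": 0, "az": 0.747, "jaw": 1}

```text
time: 23.05
tool_pos: [482.2, 4.3, 8.9]
tcp_rot: [3.141, 0.004, 0.096]
contact_force: [0.4, -0.4, -1.0]
grip_width: 91.8
finger_force: 0.0
```

```bash
python3 - <<'E'
from h import *
o,p=board()
for x in(-220,-140,-131): to((*fromstop(x,-96),9),5.2,start=o)
p,_=bot.capture("top");cv2.imwrite("pics/t2.png",p[:,:,::-1])
E
```

```text
tcp [[-240.64389209  -97.44405471]] board (array([-168.3,  -99.2]), array([136. ,  59.7]), -89.78) [-198.13243333 -167.26467857] [-138.30755459  -31.29280307]
t 23.05 pos [482.2   4.3   8.9] rpy [180.    0.3   5.5] F [ 0.4 -0.4 -1. ] w 91.8
 shift [ 0.1033 -0.0067 -0.001 ] turn [0.0003 0.0042 0.0048]
t 23.05 pos [482.2   4.3   8.9] rpy [180.    0.3   5.5] F [ 0.4 -0.4 -1. ] w 91.8
 shift [ 0.5032 -0.0047 -0.0028] turn [0.0003 0.0042 0.0048]
t 23.05 pos [482.2   4.3   8.9] rpy [180.    0.3   5.5] F [ 0.4 -0.4 -1. ] w 91.8
 shift [ 0.5482 -0.0045 -0.003 ] turn [0.0003 0.0042 0.0048]
```

send_rows:
  rows:
    - {"x": 0.06, "y": -0.005, "z": 0, "ax": 0, "ay": 0.004, "az": 0.005, "jaw": 1}
    - {"x": 0.12, "y": -0.005, "z": 0, "ax": 0, "ay": 0.004, "az": 0.005, "jaw": 1}
    - {"x": 0.18, "y": -0.005, "z": 0, "ax": 0, "ay": 0.004, "az": 0.005, "jaw": 1}
    - {"x": 0.24, "y": -0.005, "z": 0, "ax": 0, "ay": 0.004, "az": 0.005, "jaw": 1}
    - {"x": 0.3, "y": -0.005, "z": -0.001, "ax": 0, "ay": 0.004, "az": 0.005, "jaw": 1}
    - {"x": 0.36, "y": -0.005, "z": -0.001, "ax": 0, "ay": 0.004, "az": 0.005, "jaw": 1}
    - {"x": 0.42, "y": -0.005, "z": -0.002, "ax": 0, "ay": 0.004, "az": 0.005, "jaw": 1}
    - {"x": 0.47, "y": -0.005, "z": -0.002, "ax": 0, "ay": 0.004, "az": 0.005, "jaw": 1}
    - {"x": 0.5, "y": -0.005, "z": -0.003, "ax": 0, "ay": 0.004, "az": 0.005, "jaw": 1}
    - {"x": 0.52, "y": -0.005, "z": -0.003, "ax": 0, "ay": 0.004, "az": 0.005, "jaw": 1}

```text
time: 24.4
tool_pos: [586.2, 15.7, 10.3]
tcp_rot: [3.141, -0.002, 0.088]
contact_force: [-2.2, -0.2, -0.7]
grip_width: 91.6
finger_force: 1.0
```

```bash
python3 - <<'E'
from h import *
o,p=board(); cv2.imwrite("pics/w7.png",p[:,:,::-1])
to((*fromstop(-131,-96),9),5.2,start=o)
# rail top edges in the wrist view (grey/white, low saturation, z=21)
h=cv2.cvtColor(p,cv2.COLOR_RGB2HSV); W=((h[...,1]<60)&(h[...,2]>120)).astype(np.uint8); W[225:]=0
S=stopf(plane("wrist",pts(W),21,o)); k=(abs(S[:,1]+80)<90)&(abs(S[:,0]-6)<20); print("long rail inner x", np.percentile(S[k,0],[1,5,50,95]) if k.sum() else None)
k=(abs(S[:,0]+70)<60)&(abs(S[:,1]-6)<20); print("short rail y", np.percentile(S[k,1],[1,5,50,95]) if k.sum() else None)
E
```

```text
tcp [[-136.00802179  -95.57401722]] board (array([-64.2, -96.1]), array([142. , 101.3]), 89.91) [-114.96455353 -167.07183025] [-13.50266847 -25.00288639]
t 24.40 pos [586.2  15.7  10.3] rpy [ 1.8e+02 -1.0e-01  5.0e+00] F [-2.2 -0.2 -0.7] w 91.6
 shift [0.025  0.0021 0.0066] turn [ 0.0007 -0.0019 -0.0027]
long rail inner x [-13.44644223 -11.671244     2.18131361   7.92554818]
short rail y [-7.67266891  1.99891051  7.5505906  13.40058526]
```

View pics/w7.png

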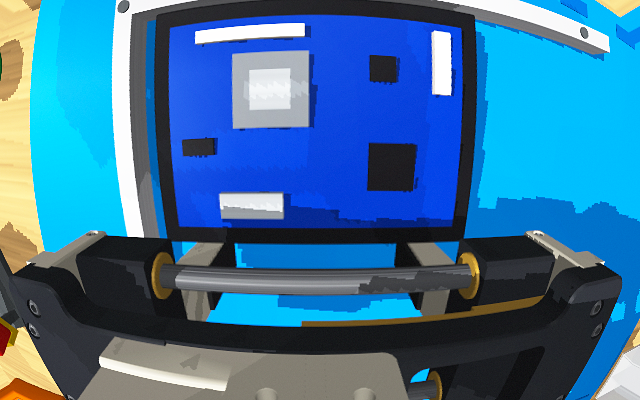

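The wrist view shows the carrier's far edge at row ~5, just short of the long rail (about 4 mm). The left gap to the short rail, columns 145–157, is about 16 mm. Creeping in until there is force.

send_rows:
  rows:
    - {"x": 0.006, "y": 0, "z": 0.006, "ax": 0, "ay": 0, "az": -0.002, "jaw": 1}
    - {"x": 0.01, "y": 0, "z": 0.006, "ax": 0, "ay": 0, "az": -0.002, "jaw": 1}
    - {"x": 0.014, "y": 0, "z": 0.006, "ax": 0, "ay": 0, "az": -0.002, "jaw": 1}
    - {"x": 0.017, "y": 0, "z": 0.006, "ax": 0, "ay": 0, "az": -0.002, "jaw": 1}
    - {"x": 0.02, "y": 0, "z": 0.006, "ax": 0, "ay": 0, "az": -0.002, "jaw": 1}
    - {"x": 0.022, "y": 0, "z": 0.006, "ax": 0, "ay": 0, "az": -0.002, "jaw": 1}
    - {"x": 0.024, "y": 0, "z": 0.006, "ax": 0, "ay": 0, "az": -0.002, "jaw": 1}
    - {"x": 0.025, "y": 0, "z": 0.006, "ax": 0, "ay": 0, "az": -0.002, "jaw": 1}
    - {"x": 0.025, "y": 0, "z": 0.006, "ax": 0, "ay": 0, "az": -0.002, "jaw": 1}
    - {"x": 0.025, "y": 0, "z": 0.006, "ax": 0, "ay": 0, "az": -0.002, "jaw": 1}

```text
time: 25.7
tool_pos: [591.1, 16.1, 9.3]
tcp_rot: [3.141, -0.002, 0.09]
contact_force: [-2.2, -0.1, -0.0]
grip_width: 92.2
finger_force: 0.9
```

```bash
python3 - <<'E'
from h import *
o,p=board(); print(o["contact_force"],o["moment"])
E
```

```text
tcp [[-131.14218555  -95.57724387]] board (array([-59.5, -96. ]), array([142. , 101.3]), -89.97) [-110.15747891 -167.04202908] [ -8.83982667 -25.05945163]
[-2.18255924 -0.1011782  -0.02051359] [-0.05638189  0.47859052 -0.01316281]
```

send_rows:
  rows:
    - {"x": 0.003, "y": 0, "z": 0, "ax": 0, "ay": 0, "az": 0, "jaw": 1}
    - {"x": 0.005, "y": 0, "z": 0, "ax": 0, "ay": 0, "az": 0, "jaw": 1}
    - {"x": 0.007, "y": 0, "z": 0, "ax": 0, "ay": 0, "az": 0, "jaw": 1}
    - {"x": 0.009, "y": 0, "z": 0, "ax": 0, "ay": 0, "az": 0, "jaw": 1}
    - {"x": 0.01, "y": 0, "z": 0, "ax": 0, "ay": 0, "az": 0, "jaw": 1}
    - {"x": 0.011, "y": 0, "z": 0, "ax": 0, "ay": 0, "az": 0, "jaw": 1}
    - {"x": 0.012, "y": 0, "z": 0, "ax": 0, "ay": 0, "az": 0, "jaw": 1}
    - {"x": 0.012, "y": 0, "z": 0, "ax": 0, "ay": 0, "az": 0, "jaw": 1}
    - {"x": 0.012, "y": 0, "z": 0, "ax": 0, "ay": 0, "az": 0, "jaw": 1}
    - {"x": 0.012, "y": 0, "z": 0, "ax": 0, "ay": 0, "az": 0, "jaw": 1}

```text
time: 27.0
tool_pos: [592.4, 16.2, 9.3]
tcp_rot: [3.141, -0.0, 0.09]
contact_force: [-6.0, -1.7, 2.6]
grip_width: 91.9
finger_force: 3.3
```

```bash
python3 - <<'E'
from h import *
o,p=board(); print(o["contact_force"],o["moment"])
E
```

```text
tcp [[-129.80316161  -95.60703721]] board (array([-58.1, -96.1]), array([141.9, 101.3]), 89.99) [-108.79261636 -167.08068889] [ -7.44470278 -25.14885668]
[-5.9973152  -1.68855676  2.60684592] [-0.25243352  1.19252028 -0.04226557]
```

Contact with the long rail (6 N). Now round to the right short side for the final push along the rail.

```bash
python3 - <<'E'
from h import *
def st(pos,yaw): return dict(time=0,tool_pos=np.array(pos),tcp_rot=Ro.from_euler("xyz",[np.pi,0,np.radians(yaw)]).as_euler("xyz"),contact_force=np.zeros(3),grip_width=0)
o=bot.get_obs(); a=(*fromstop(-130,-160),90); to(a,50,start=o)
to((*fromstop(-64,-215),90),95.2,start=st(a,50))
E
```

```text
t 27.05 pos [592.4  16.2   9.3] rpy [180.   -0.    5.2] F [-6.4 -1.3  3.2] w 91.8
 shift [-0.0007  0.3222 -0.4035] turn [ 7.000e-04  1.000e-04 -7.474e-01]
t 0.00 pos [598.  -47.9  90. ] rpy [180.   0.  50.] F [0. 0. 0.] w 0.0
 shift [0.0404 0.4277 0.    ] turn [ 0.      0.     -0.7533]
```

send_rows:
  rows:
    - {"x": -0.03, "y": 0, "z": 0, "ax": 0, "ay": 0, "az": 0, "jaw": 1}
    - {"x": -0.1, "y": 0, "z": 0, "ax": 0, "ay": 0, "az": 0, "jaw": 1}
    - {"x": -0.1, "y": 0, "z": -0.2, "ax": 0, "ay": 0, "az": 0, "jaw": 0.5}
    - {"x": -0.1, "y": 0, "z": -0.4, "ax": 0, "ay": 0, "az": 0, "jaw": 0}
    - {"x": -0.05, "y": 0.15, "z": -0.4, "ax": 0, "ay": 0, "az": -0.15, "jaw": 0}
    - {"x": 0, "y": 0.32, "z": -0.4, "ax": 0, "ay": 0, "az": -0.3, "jaw": 0}
    - {"x": 0, "y": 0.32, "z": -0.4, "ax": 0, "ay": 0, "az": -0.45, "jaw": 0}
    - {"x": 0, "y": 0.32, "z": -0.4, "ax": 0, "ay": 0, "az": -0.6, "jaw": 0}
    - {"x": 0, "y": 0.32, "z": -0.4, "ax": 0, "ay": 0, "az": -0.747, "jaw": 0}
    - {"x": 0, "y": 0.32, "z": -0.4, "ax": 0, "ay": 0, "az": -0.747, "jaw": 0}

```text
time: 28.3
tool_pos: [599.5, -47.4, 89.5]
tcp_rot: [3.138, -0.002, 0.871]
contact_force: [0.2, -0.5, -0.0]
grip_width: 46.2
finger_force: 0.0
```

send_rows:
  rows:
    - {"x": 0.01, "y": 0.1, "z": 0, "ax": 0, "ay": 0, "az": -0.15, "jaw": 0}
    - {"x": 0.02, "y": 0.2, "z": 0, "ax": 0, "ay": 0, "az": -0.3, "jaw": 0}
    - {"x": 0.03, "y": 0.3, "z": 0, "ax": 0, "ay": 0, "az": -0.45, "jaw": 0}
    - {"x": 0.04, "y": 0.428, "z": 0, "ax": 0, "ay": 0, "az": -0.6, "jaw": 0}
    - {"x": 0.04, "y": 0.428, "z": 0, "ax": 0, "ay": 0, "az": -0.753, "jaw": 0}
    - {"x": 0.04, "y": 0.428, "z": 0, "ax": 0, "ay": 0, "az": -0.753, "jaw": 0}
    - {"x": 0.04, "y": 0.428, "z": 0.15, "ax": 0, "ay": 0, "az": -0.753, "jaw": 0}
    - {"x": 0.04, "y": 0.428, "z": 0.3, "ax": 0, "ay": 0, "az": -0.753, "jaw": 0}
    - {"x": 0.04, "y": 0.428, "z": 0.4, "ax": 0, "ay": 0, "az": -0.753, "jaw": 0}
    - {"x": 0.04, "y": 0.428, "z": 0.4, "ax": 0, "ay": 0, "az": -0.753, "jaw": 0}

```text
time: 29.55
tool_pos: [668.8, -95.9, 8.0]
tcp_rot: [-3.141, -0.0, 1.659]
contact_force: [0.1, -0.4, 0.3]
grip_width: 46.3
finger_force: 0.0
```

```bash
python3 - <<'E'
from h import *
o,p=board()
for y in(-190,-175,-171): to((*fromstop(-60,y),9),95.2,start=o)
E
```

```text
tcp [[ -63.85530662 -214.23817805]] board (array([ -58.2, -140.4]), array([101.5,  52.4]), 0.18) [-108.93542702 -166.57122838] [  -7.36949998 -114.17472119]
t 29.55 pos [668.8 -95.9   8. ] rpy [-180.   -0.   95.] F [ 0.1 -0.4  0.3] w 46.3
 shift [ 0.1212  0.0189 -0.0051] turn [-0.0005 -0.0002 -0.0028]
t 29.55 pos [668.8 -95.9   8. ] rpy [-180.   -0.   95.] F [ 0.1 -0.4  0.3] w 46.3
 shift [ 0.1962  0.0187 -0.0051] turn [-0.0005 -0.0002 -0.0028]
t 29.55 pos [668.8 -95.9   8. ] rpy [-180.   -0.   95.] F [ 0.1 -0.4  0.3] w 46.3
 shift [ 0.2162  0.0186 -0.0051] turn [-0.0005 -0.0002 -0.0028]
```

send_rows:
  rows:
    - {"x": 0.04, "y": 0.01, "z": -0.005, "ax": 0, "ay": 0, "az": -0.003, "jaw": 0}
    - {"x": 0.08, "y": 0.018, "z": -0.005, "ax": 0, "ay": 0, "az": -0.003, "jaw": 0}
    - {"x": 0.11, "y": 0.018, "z": -0.005, "ax": 0, "ay": 0, "az": -0.003, "jaw": 0}
    - {"x": 0.13, "y": 0.018, "z": -0.005, "ax": 0, "ay": 0, "az": -0.003, "jaw": 0}
    - {"x": 0.145, "y": 0.018, "z": -0.005, "ax": 0, "ay": 0, "az": -0.003, "jaw": 0}
    - {"x": 0.16, "y": 0.018, "z": -0.005, "ax": 0, "ay": 0, "az": -0.003, "jaw": 0}
    - {"x": 0.175, "y": 0.018, "z": -0.005, "ax": 0, "ay": 0, "az": -0.003, "jaw": 0}
    - {"x": 0.185, "y": 0.018, "z": -0.005, "ax": 0, "ay": 0, "az": -0.003, "jaw": 0}
    - {"x": 0.192, "y": 0.018, "z": -0.005, "ax": 0, "ay": 0, "az": -0.003, "jaw": 0}
    - {"x": 0.196, "y": 0.018, "z": -0.005, "ax": 0, "ay": 0, "az": -0.003, "jaw": 0}

```text
time: 30.85
tool_pos: [670.1, -57.1, 10.7]
tcp_rot: [3.139, 0.001, 1.664]
contact_force: [0.3, -3.7, 2.6]
grip_width: 46.0
finger_force: 1.7
```

send_rows:
  rows:
    - {"x": 0.005, "y": 0, "z": 0, "ax": 0, "ay": 0, "az": 0, "jaw": 0}
    - {"x": 0.009, "y": 0, "z": 0, "ax": 0, "ay": 0, "az": 0, "jaw": 0}
    - {"x": 0.012, "y": 0, "z": 0, "ax": 0, "ay": 0, "az": 0, "jaw": 0}
    - {"x": 0.015, "y": 0, "z": 0, "ax": 0, "ay": 0, "az": 0, "jaw": 0}
    - {"x": 0.018, "y": 0, "z": 0, "ax": 0, "ay": 0, "az": 0, "jaw": 0}
    - {"x": 0.021, "y": 0, "z": 0, "ax": 0, "ay": 0, "az": 0, "jaw": 0}
    - {"x": 0.023, "y": 0, "z": 0, "ax": 0, "ay": 0, "az": 0, "jaw": 0}
    - {"x": 0.025, "y": 0, "z": 0, "ax": 0, "ay": 0, "az": 0, "jaw": 0}
    - {"x": 0.025, "y": 0, "z": 0, "ax": 0, "ay": 0, "az": 0, "jaw": 0}
    - {"x": 0.025, "y": 0, "z": 0, "ax": 0, "ay": 0, "az": 0, "jaw": 0}

```text
time: 32.1
tool_pos: [669.4, -51.9, 10.4]
tcp_rot: [3.139, 0.001, 1.664]
contact_force: [0.9, -2.4, 3.3]
grip_width: 45.7
finger_force: 1.8
```

```bash
python3 - <<'E'
from h import *
o,p=board();print(o["contact_force"],o["moment"])
E
```

```text
tcp [[ -59.27022964 -170.43342612]] board (array([-58.4, -94.1]), array([112.6, 101.6]), -89.83) [-109.10218246 -150.4995381 ] [ -7.42328569 -37.63635343]
[ 0.89405513 -2.44492719  3.32359068] [-0.62892413 -0.120863    0.02542191]
```

Not in contact yet; it moves freely at 2.4 N. Creeping another 3 mm.

send_rows:
  rows:
    - {"x": 0.003, "y": 0, "z": 0.004, "ax": 0, "ay": 0, "az": 0, "jaw": 0}
    - {"x": 0.005, "y": 0, "z": 0.004, "ax": 0, "ay": 0, "az": 0, "jaw": 0}
    - {"x": 0.007, "y": 0, "z": 0.004, "ax": 0, "ay": 0, "az": 0, "jaw": 0}
    - {"x": 0.009, "y": 0, "z": 0.004, "ax": 0, "ay": 0, "az": 0, "jaw": 0}
    - {"x": 0.011, "y": 0, "z": 0.004, "ax": 0, "ay": 0, "az": 0, "jaw": 0}
    - {"x": 0.013, "y": 0, "z": 0.004, "ax": 0, "ay": 0, "az": 0, "jaw": 0}
    - {"x": 0.015, "y": 0, "z": 0.004, "ax": 0, "ay": 0, "az": 0, "jaw": 0}
    - {"x": 0.015, "y": 0, "z": 0.004, "ax": 0, "ay": 0, "az": 0, "jaw": 0}
    - {"x": 0.015, "y": 0, "z": 0.004, "ax": 0, "ay": 0, "az": 0, "jaw": 0}
    - {"x": 0.015, "y": 0, "z": 0.004, "ax": 0, "ay": 0, "az": 0, "jaw": 0}

```text
time: 33.4
tool_pos: [669.0, -49.6, 9.5]
tcp_rot: [3.14, 0.001, 1.664]
contact_force: [0.0, -5.4, 1.9]
grip_width: 45.8
finger_force: 2.8
```

```bash
python3 - <<'E'
from h import *
o,p=board();print(o["contact_force"],o["moment"])
E
```

```text
tcp [[ -59.43947177 -168.08934724]] board (array([-58.5, -93.4]), array([109.6, 101.5]), -89.84) [-109.24061198 -148.16984618] [ -7.62808179 -38.46206565]
[ 0.01584405 -5.44467573  1.89260384] [-0.96080476 -0.06345077  0.01842185]
```

send_rows:
  rows:
    - {"x": 0.002, "y": 0, "z": 0, "ax": 0, "ay": 0, "az": 0, "jaw": 0}
    - {"x": 0.004, "y": 0, "z": 0, "ax": 0, "ay": 0, "az": 0, "jaw": 0}
    - {"x": 0.006, "y": 0, "z": 0, "ax": 0, "ay": 0, "az": 0, "jaw": 0}
    - {"x": 0.008, "y": 0, "z": 0, "ax": 0, "ay": 0, "az": 0, "jaw": 0}
    - {"x": 0.01, "y": 0, "z": 0, "ax": 0, "ay": 0, "az": 0, "jaw": 0}
    - {"x": 0.01, "y": 0, "z": 0, "ax": 0, "ay": 0, "az": 0, "jaw": 0}
    - {"x": 0.01, "y": 0, "z": 0, "ax": 0, "ay": 0, "az": 0, "jaw": 0}
    - {"x": 0.01, "y": 0, "z": 0, "ax": 0, "ay": 0, "az": 0, "jaw": 0}
    - {"x": 0.01, "y": 0, "z": 0, "ax": 0, "ay": 0, "az": 0, "jaw": 0}
    - {"x": 0.01, "y": 0, "z": 0, "ax": 0, "ay": 0, "az": 0, "jaw": 0}

```text
time: 34.7
tool_pos: [668.8, -49.5, 9.6]
tcp_rot: [3.14, 0.004, 1.663]
contact_force: [-0.1, -11.3, 1.6]
grip_width: 45.9
finger_force: 5.9
```

```bash
python3 - <<'E'
from h import *
o,p=board();print(o["contact_force"],o["moment"])
def st(pos,yaw): return dict(time=0,tool_pos=np.array(pos),tcp_rot=Ro.from_euler("xyz",[np.pi,0,np.radians(yaw)]).as_euler("xyz"),contact_force=np.zeros(3),grip_width=0)
a=(*fromstop(-130,-160),90); to(a,50,start=o); to((*fromstop(-155,-78),90),5.2,start=st(a,50))
E
```

```text
tcp [[ -59.64058111 -167.98139477]] board (array([-58.6, -93.7]), array([108.7, 101.6]), -89.93) [-109.3492581 -148.0777114] [ -7.78031615 -39.27388814]
[ -0.07603434 -11.25242311   1.63915255] [-2.01063276  0.04490011 -0.13017831]
t 34.70 pos [668.8 -49.5   9.6] rpy [179.9   0.2  95.3] F [ -0.1 -11.3   1.6] w 45.9
 shift [ 0.039  -0.351  -0.4029] turn [0.003  0.0026 0.7549]
t 0.00 pos [598.  -47.9  90. ] rpy [180.   0.  50.] F [0. 0. 0.] w 0.0
 shift [ 0.2002 -0.379  -0.    ] turn [ 0.     -0.      0.7467]
```

Firm against the short rail: 11 N with no further motion. The long side may have moved off its rail by up to about 0.4 mm, so I'll finish with one more nudge from the near side.

send_rows:
  rows:
    - {"x": -0.03, "y": 0, "z": 0, "ax": 0, "ay": 0, "az": 0, "jaw": 0}
    - {"x": -0.1, "y": 0, "z": 0, "ax": 0, "ay": 0, "az": 0, "jaw": 0}
    - {"x": -0.1, "y": 0, "z": -0.2, "ax": 0, "ay": 0, "az": 0, "jaw": 0}
    - {"x": -0.1, "y": 0, "z": -0.4, "ax": 0, "ay": 0, "az": 0, "jaw": 0.5}
    - {"x": -0.05, "y": -0.2, "z": -0.4, "ax": 0, "ay": 0, "az": 0.15, "jaw": 1}
    - {"x": 0.04, "y": -0.35, "z": -0.4, "ax": 0, "ay": 0, "az": 0.3, "jaw": 1}
    - {"x": 0.04, "y": -0.35, "z": -0.4, "ax": 0, "ay": 0, "az": 0.45, "jaw": 1}
    - {"x": 0.04, "y": -0.35, "z": -0.4, "ax": 0, "ay": 0, "az": 0.6, "jaw": 1}
    - {"x": 0.04, "y": -0.35, "z": -0.4, "ax": 0, "ay": 0, "az": 0.755, "jaw": 1}
    - {"x": 0.04, "y": -0.35, "z": -0.4, "ax": 0, "ay": 0, "az": 0.755, "jaw": 1}

```text
time: 36.0
tool_pos: [598.3, -45.6, 89.4]
tcp_rot: [3.14, -0.001, 0.875]
contact_force: [0.4, 0.4, 0.6]
grip_width: 91.5
finger_force: 0.0
```

send_rows:
  rows:
    - {"x": 0.04, "y": -0.1, "z": 0, "ax": 0, "ay": 0, "az": 0.15, "jaw": 1}
    - {"x": 0.08, "y": -0.2, "z": 0, "ax": 0, "ay": 0, "az": 0.3, "jaw": 1}
    - {"x": 0.14, "y": -0.3, "z": 0, "ax": 0, "ay": 0, "az": 0.45, "jaw": 1}
    - {"x": 0.2, "y": -0.379, "z": 0, "ax": 0, "ay": 0, "az": 0.6, "jaw": 1}
    - {"x": 0.2, "y": -0.379, "z": 0, "ax": 0, "ay": 0, "az": 0.747, "jaw": 1}
    - {"x": 0.2, "y": -0.379, "z": 0, "ax": 0, "ay": 0, "az": 0.747, "jaw": 1}
    - {"x": 0.2, "y": -0.379, "z": 0.15, "ax": 0, "ay": 0, "az": 0.747, "jaw": 1}
    - {"x": 0.2, "y": -0.379, "z": 0.3, "ax": 0, "ay": 0, "az": 0.747, "jaw": 1}
    - {"x": 0.2, "y": -0.379, "z": 0.4, "ax": 0, "ay": 0, "az": 0.747, "jaw": 1}
    - {"x": 0.2, "y": -0.379, "z": 0.4, "ax": 0, "ay": 0, "az": 0.747, "jaw": 1}

```text
time: 37.25
tool_pos: [565.0, 33.5, 7.9]
tcp_rot: [3.141, 0.001, 0.095]
contact_force: [-0.0, -1.1, 0.8]
grip_width: 91.9
finger_force: 0.0
```

```bash
python3 - <<'E'
from h import *
o,p=board()
for x in(-135,-129): to((*fromstop(x,-78),9),5.2,start=o)
E
```

```text
tcp [[-155.50293572  -75.89266407]] board (array([-66.9, -77.4]), array([141.6,  84.6]), -90.0) [-109.19179865 -148.23419941] [-24.61993823  -6.64124377]
t 37.25 pos [565.   33.5   7.9] rpy [1.8e+02 1.0e-01 5.4e+00] F [-0.  -1.1  0.8] w 91.9
 shift [ 0.1025  0.0109 -0.0055] turn [0.0001 0.0012 0.0038]
t 37.25 pos [565.   33.5   7.9] rpy [1.8e+02 1.0e-01 5.4e+00] F [-0.  -1.1  0.8] w 91.9
 shift [ 0.1325  0.0111 -0.0055] turn [0.0001 0.0012 0.0038]
```

send_rows:
  rows:
    - {"x": 0.04, "y": 0.01, "z": -0.005, "ax": 0, "ay": 0, "az": 0.004, "jaw": 1}
    - {"x": 0.08, "y": 0.01, "z": -0.005, "ax": 0, "ay": 0, "az": 0.004, "jaw": 1}
    - {"x": 0.105, "y": 0.01, "z": -0.005, "ax": 0, "ay": 0, "az": 0.004, "jaw": 1}
    - {"x": 0.115, "y": 0.01, "z": -0.005, "ax": 0, "ay": 0, "az": 0.004, "jaw": 1}
    - {"x": 0.122, "y": 0.01, "z": -0.005, "ax": 0, "ay": 0, "az": 0.004, "jaw": 1}
    - {"x": 0.128, "y": 0.01, "z": -0.005, "ax": 0, "ay": 0, "az": 0.004, "jaw": 1}
    - {"x": 0.133, "y": 0.01, "z": -0.005, "ax": 0, "ay": 0, "az": 0.004, "jaw": 1}
    - {"x": 0.137, "y": 0.01, "z": -0.005, "ax": 0, "ay": 0, "az": 0.004, "jaw": 1}
    - {"x": 0.139, "y": 0.01, "z": -0.005, "ax": 0, "ay": 0, "az": 0.004, "jaw": 1}
    - {"x": 0.139, "y": 0.01, "z": -0.005, "ax": 0, "ay": 0, "az": 0.004, "jaw": 1}

```text
time: 38.55
tool_pos: [590.6, 34.2, 10.3]
tcp_rot: [3.141, 0.005, 0.088]
contact_force: [-11.5, -2.6, 8.1]
grip_width: 91.9
finger_force: 5.8
```

```bash
python3 - <<'E'
from h import *
o,p=board();print(o["contact_force"],o["moment"])
E
```

```text
tcp [[-129.96326827  -77.5408945 ]] board (array([-58.4, -77.4]), array([141.9, 101.4]), 89.9) [-109.16385842 -148.39644754] [-7.55870608 -6.39474985]
[-11.46947954  -2.55020878   8.11217695] [-0.11049507  2.02751485  0.37758347]
```

Flush against the long rail (11.5 N). Backing off horizontally, rising, and taking a final look.

send_rows:
  rows:
    - {"x": -0.02, "y": 0, "z": 0, "ax": 0, "ay": 0, "az": 0, "jaw": 1}
    - {"x": -0.06, "y": 0, "z": 0, "ax": 0, "ay": 0, "az": 0, "jaw": 1}
    - {"x": -0.15, "y": 0, "z": 0, "ax": 0, "ay": 0, "az": 0, "jaw": 1}
    - {"x": -0.2, "y": 0, "z": -0.2, "ax": 0, "ay": 0, "az": 0, "jaw": 1}
    - {"x": -0.3, "y": 0, "z": -0.45, "ax": 0, "ay": 0, "az": 0, "jaw": 1}
    - {"x": -0.4, "y": 0, "z": -0.7, "ax": 0, "ay": 0, "az": 0, "jaw": 1}
    - {"x": -0.5, "y": 0, "z": -0.9, "ax": 0, "ay": 0, "az": 0, "jaw": 1}
    - {"x": -0.5, "y": 0, "z": -0.9, "ax": 0, "ay": 0, "az": 0, "jaw": 1}
    - {"x": -0.5, "y": 0, "z": -0.9, "ax": 0, "ay": 0, "az": 0, "jaw": 1}
    - {"x": -0.5, "y": 0, "z": -0.9, "ax": 0, "ay": 0, "az": 0, "jaw": 1}

```text
time: 39.85
tool_pos: [493.6, 25.8, 188.8]
tcp_rot: [3.141, 0.0, 0.087]
contact_force: [0.7, -0.3, 0.1]
grip_width: 92.0
finger_force: 0.0
```

```bash
python3 - <<'E'
from h import *
o,p=board(); t,_=bot.capture("top"); s,_=bot.capture("scene")
a=np.hstack([p[0:240,150:470],cv2.resize(t[100:250,140:340],(320,240),interpolation=cv2.INTER_CUBIC)]); b=cv2.resize(s[160:320,180:607],(640,240),interpolation=cv2.INTER_CUBIC); cv2.imwrite("pics/f.png",np.vstack([a,b])[:,:,::-1]); print(o["contact_force"])
E
```

```text
tcp [[-227.33515827  -77.10044104]] board (array([-36.2, -11.1]), array([25.2,  7.5]), 1.47) [-48.78186437 -14.93487455] [-23.65159143  -7.0315069 ]
[ 0.73059255 -0.31040358  0.09222948]
```

View pics/f.png

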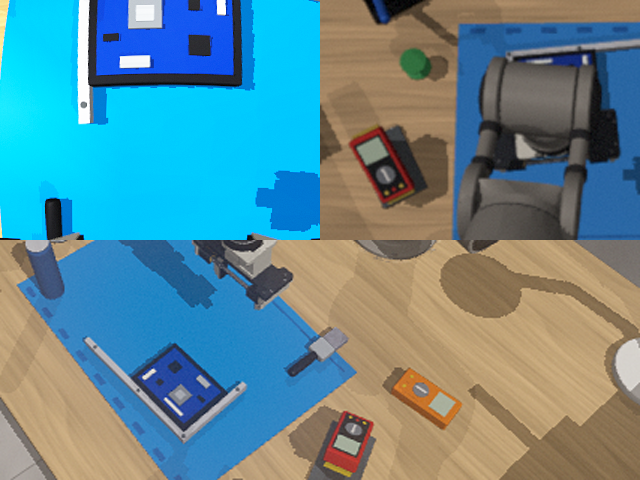

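The final view shows the carrier flush in the corner of the stop (scene crop, corner at about (183,435)). The red meter lies on the stand with its display at the high end, the other things are in place and the gripper is clear.

```bash
python3 -c "
from plant import bot
print(bot.close_job())"
```

```text
the job is handed in; nothing more can be done
None
```

The job is handed in at about 40 s: the red meter is centred on the stand, display end up and lower end by the lip, the carrier is flush against both rails, and none of the other things were touched.

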